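# Hang a heat-sink bracket on the assembly fixture and pin it

### The job

Load the heat-sink bracket into the sloping assembly fixture: hang it by its eye on the fixture's stud, plate flat against the face with the heat sink outwards, and line up its lower hole with the hole in the face. Then lock it with the T-handled pin, driven fully home through both holes. Leave the knob-headed pin in its block and do not disturb the solder reel, cutters or bottle.

Things in the scene. Friction and masses are not known exactly. Their poses are not given: they have to be found in the camera images.
- bracket: loose aluminium bracket lying flat on the brown mat (2.4 mm thick), about 0.15 kg: round-ended plate 146 x 46 x 5 mm with a hole at either end and a black finned heat sink screwed to the middle of its upper face. Origin: centre of the plate's underside. x runs along the plate towards the eye, y across it, z out of the face with the heat sink. Two screw heads at x = +-24 mm, 2 mm high.
- sink_mid (a point): middle of the bracket's heat sink, 16 mm above the bracket's origin. Axes as the bracket. The heat sink is 34 mm along x, 30 mm along y and 22 mm high (z = 5 to 27 mm from the plate's underside), with plain side walls at y = +-15 mm to grasp; the plate below reaches out to y = +-23 mm.
- eye (a point): centre of the bracket's eye, on the plate's underside: hole of 14.4 mm at x = +50 mm from the bracket's origin. Axes as the bracket.
- pin_hole (a point): centre of the bracket's lower hole, on the plate's underside: hole of 13.2 mm at x = -50 mm from the bracket's origin. Axes as the bracket.
- face: sloping aluminium face plate (172 x 106 x 14 mm) of the fixed fixture, on two cheeks over a 180 x 126 mm base; it rises at 30 degrees, to the right and away from the robot; yaw varies. Origin: on its surface at the foot of the stud, 93 mm above the worktop. x up the slope, y level across it, z square out of it. It spans x = -136 to 36 mm; only the stud stands out of it by over 1 mm.
- stud_foot (a point): foot of the stud, at the origin of the face. Axes as the face. The stud is steel, 12 mm thick, square to the face, 24 mm long, the last 10 mm tapering to 6 mm. The eye goes over it and the plate then lies on the face.
- bush (a point): centre of the pin hole in the face's surface, 100 mm straight down the slope from the stud (same distance as between the bracket's two holes). Axes as the face. Plain hole of 12 mm right through the 14 mm plate, square to the face, with room for the pin behind.
- t_pin: T-handled locating pin, loose, 0.05 kg, upright in one of the block's two holes (either one). Origin: on its axis at the underside of its collar; z along the axis to the handle. Shank 10 mm thick, 32 mm long below the collar, the last 10 mm tapering to 4 mm; collar 18 mm across, 5 mm thick; neck 8 mm. Fully home the collar lies on the bracket's plate, 5 mm above the face.
- t_handle (a point): middle of the pin's black T-handle, 31.5 mm above the pin's origin. Axes as the pin. A flat bar 10 mm thick along x (grasp it so), 38 mm long along y, 15 mm high.
- knob_pin: the other, short pin in the block: same collar and neck, but a round black knob 20 mm across from z = 22 to 39 mm and a shank only 14 mm long, too short for this job. Not to be moved. Origin and z as the T-handled pin.
- pin_block: fixed wooden block 46 x 116 x 36 mm on the mat, with two upright 12 mm holes at y = +30 and -30 mm from its centre, in which the two pins stand, collars on its top. Origin: centre of its underside, z up.
- reel: reel of solder wire standing on its flange, 55 mm across, 30 mm high; leave alone. Origin: centre of its underside.
- cutters: blue-handled side cutters lying flat, 52 x 123 x 12 mm; leave alone. Origin: centre of underside.
- flux: small upright bottle with a red needle cap, 30 mm across, 93 mm high; leave alone. Origin: centre of its underside.

How it is judged (in metres and radians):
On the way, in this order (a step that is already met when the one before it is completed fails the run):
1. the bracket hangs by its eye on the stud, its plate flat on the face (x of eye in the frame of stud_foot between -0.003 and 0.003 m and y of eye in the frame of stud_foot between -0.003 and 0.003 m and z of eye in the frame of stud_foot between -0.003 and 0.0025 m and angle between the z axis of bracket and the z axis of face, either way round below 0.06 rad), for 0.2 s.
2. the T-handled pin is fully home through the bracket's lower hole and the face (all of step 1 and distance between pin_hole and bush below 0.004 m and x of t_pin in the frame of bush between -0.003 and 0.003 m and y of t_pin in the frame of bush between -0.003 and 0.003 m and z of t_pin in the frame of bush between 0.002 and 0.0075 m and angle between the z axis of t_pin and the z axis of face, either way round below 0.1 rad), for 0.2 s.
At the end, for the whole second after the job is handed in: Eye within 3 mm of the stud axis each way, plate flat on the face (2.5 mm, 0.06 rad); lower hole within 4 mm of the face hole; T-pin within 3 mm of that hole each way, square (0.1 rad), collar underside 2 to 7.5 mm above the face; both at rest (all of step 2 and linear speed of each of bracket, t_pin below 0.02 m/s); the robot touches nothing.
It fails at once if the knob-headed pin is moved more than 20 mm (distance of knob_pin from where it was at the start of the episode above 0.02 m).
It fails at once if the solder reel is moved more than 30 mm (distance of reel from where it was at the start of the episode above 0.03 m).
It fails at once if the cutters is moved more than 30 mm (distance of cutters from where it was at the start of the episode above 0.03 m).
It fails at once if the bottle is moved more than 30 mm (distance of flux from where it was at the start of the episode above 0.03 m).
It also fails if it takes over 56 s, if anything falls off the work surface, if the arm or the gripper's body presses on something with over 40 N, if the wrist force passes 120 N, or if a joint passes its speed limit or range.

### The arm

A 7-joint arm with a two-finger parallel gripper is mounted at the origin on a cart in front of the work surface, level with it; the furniture and walls round the work are solid. World frame = base frame: x ahead of the robot, y to its left, z up, the work surface at z = 0. Lengths are in mm, angles in rad, forces in N, time in s.
With the tool pointing down it reaches from about 350 to 900 mm from the base axis. Payload 8.1 kg.
Tool frame: the origin (TCP) lies midway between the tips of the shut fingers; the grasp point (between the pads) lies 19 mm behind it; z points along the fingers, y is the direction in which the jaws open and shut (so a half turn about z gives the same grasp; the last joint's range is limited). The gripper opens to 85 mm and grips with 20 to 120 N. Pads are 22 mm wide; open, the fingers measure 114 mm over their backs; the gripper's body (76 mm by 85 mm) begins 54 mm behind the grasp point. The pads swing forward as they close: fully open they stand 13 mm farther back than shut.
Start: joints at [-1.382, 0.434, 0.025, 1.573, -0.012, 1.134, -0.075], TCP at [179.825, 598.585, 231.323] pointing down, gripper open.
Joint ranges: [-2.62, 2.62], [-0.44, 2.09], [-1.27, 1.32], [0.08, 2.57], [-1.32, 4.46], [0.12, 2], [-2.74, 2.74]. Speed limits (rad/s): [2.22, 2.22, 3.01, 3.01, 3.14, 3.14, 3.14].

### API

Orientations are given as [roll, pitch, yaw] about the fixed x, y, z axes, in that order (R = Rz(yaw) Ry(pitch) Rx(roll)).
In Python, from station import env gives the robot as it stands.
- The arm moves only by the shell command python3 -m creep 'ROWS' [OPENING] [FORCE]. ROWS is JSON, a list that holds one entry, the list of rows, each a list of 6 numbers: the shift along the tool's x, y, z in m, then the turn, a rotation vector about the tool's x, y, z in rad. In form: [[[tx, ty, tz, wx, wy, wz], ...]]. A call has 1 to 10 rows; each row shifts and turns the pose as measured when the row begins, along the tool's axes as they then stand; what a row does not reach is not made up. A row lasts 1/8 s, in which the tool goes at most 62.5 mm and 10.7 degrees, less where a joint would pass 70% of its speed; a pose out of reach is approached as far as the arm can. A call is refused whole if a number of a shift passes 0.0625 or a number of a turn 0.188, either way. A call with a gripper value outside its range is refused whole. OPENING is the opening, from 0 (shut) to 1 (fully open), set as the call begins (- or left out, the last holds). The fingers move at their own pace and stop on an object; FORCE is the grip in N (left out, the last holds). Time passes only in rows, so rows that do not move let the fingers close. It gives the time, the measured TCP pose, the force and the opening at its end, in the units of the state.
- env.get_state(): the state, without advancing time (a new reading comes with each control period).
- env.capture(name): name is "scene" or "top"; returns (picture, depth): 480x640x3 uint8, red, green, blue; 480x640 float32, mm along the optical axis (not along the pixel's ray), 0 where there is no reading.
- env.camera_model(name): a dict with "fx", "fy", "cx", "cy" (pixels), "dist_coeffs" ([k1, k2, p1, p2, k3] as OpenCV has them; the pictures are not rectified), "xyz" and "attitude" of the camera in the world. Camera axes: x right, y up, looking along -z (the intrinsics and any distortion apply to the point x, -y, -z); pixel columns grow to the right and rows downward; lengths in mm; the calibration is good to about 2 mm. A picture is of the moment at which its call begins. camera_model takes no time and is no camera call.
- env.finish_job(): hands the job in, once; it reports no verdict.
The state is a dict: "time": time; "joint_pos": joint angles; "qd": joint speeds; "joint_efforts": joint torques, N m; "position": TCP position; "orientation": TCP orientation; "ft_force": force on the tool from outside, world axes, zero at the start; "torque": the same for the moment, N m; "opening": finger opening in mm.
Only numpy, scipy, OpenCV 4.12 (cv2) and the standard library are available. Lean on these libraries where they do the work, as an engineer would, in place of code of your own. Each camera call takes 0.05 s, during which the arm holds its last target.

## Working session

There is one attempt and no reset: what is moved stays moved. The work goes in short steps, Python scripts to look and compute and a shell command to move; the robot and the scene stay as the last step left them, time stands still between calls to the robot, and variables do not carry over. Pictures are saved under pics/ and viewed, and the job is handed in when it is done.

```bash
ls; mkdir -p pics; python3 - <<'E'
from station import env
import cv2, numpy as np
print(env.get_state())
for n in ("scene","top"):
    print(n,env.camera_model(n))
    p,d=env.capture(n); np.savez(f"{n}0.npz",p=p,d=d); cv2.imwrite(f"pics/{n}0.png",p[:,:,::-1]); print((d>0).mean(), d[d>0].min(), d.max())
E
```

```text
pics
{'time': 0.0, 'joint_pos': array([-1.38158122,  0.43522414,  0.02497724,  1.5740926 , -0.01156977,
        1.13400937, -0.07508929]), 'qd': array([ 1.78892932e-03, -4.01480184e-04,  1.10714929e-03,  5.59814474e-04,
        5.36587083e-05, -2.33519121e-03, -1.39086497e-04]), 'joint_efforts': array([ 6.23822734e-05, -6.70484161e+01,  1.02561414e+00, -3.16210735e+01,
        1.57614599e-02,  1.27543064e-02,  6.06056219e-07]), 'position': array([179.72770003, 598.07199684, 230.52705405]), 'orientation': array([-3.14001298e+00,  1.73123489e-04,  2.84972757e+00]), 'ft_force': array([ 0.55045206,  1.09914275, -0.60635574]), 'torque': array([-0.00548557, -0.01707986,  0.01477744]), 'opening': 85.1935353727921}
scene {'fx': 469.1671674026454, 'fy': 469.1671674026454, 'cx': 320.3758991181546, 'cy': 240.9827358406099, 'dist_coeffs': array([-0.05585338,  0.        ,  0.        ,  0.        ,  0.        ]), 'xyz': array([  83.61542075, -192.77041221,  740.6312606 ]), 'attitude': array([ 7.22608971e-01,  5.18105689e-04, -8.78470804e-01])}
0.9958528645833333 265.26364 2299.3228
top {'fx': 492.724921536782, 'fy': 492.724921536782, 'cx': 328.2256816525238, 'cy': 234.19534939086336, 'dist_coeffs': array([-0.0356432,  0.       ,  0.       ,  0.       ,  0.       ]), 'xyz': array([ 357.63319127,  199.41535145, 1173.74712397]), 'attitude': array([ 0.17453575, -0.00591034, -1.54031456])}
0.995947265625 464.4207 1960.5139
```

View pics/scene0.png

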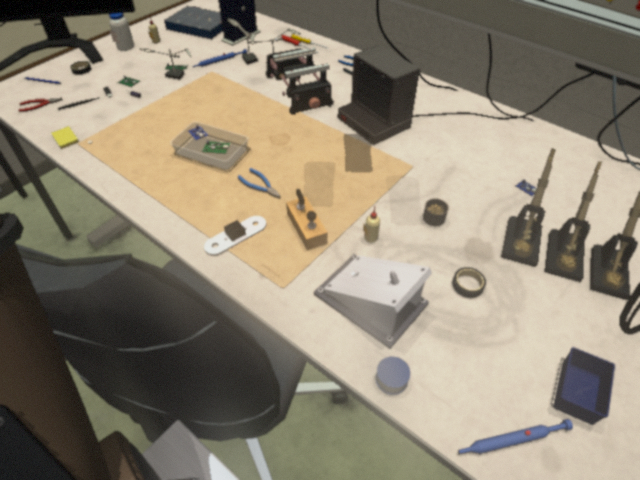

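View pics/top0.png

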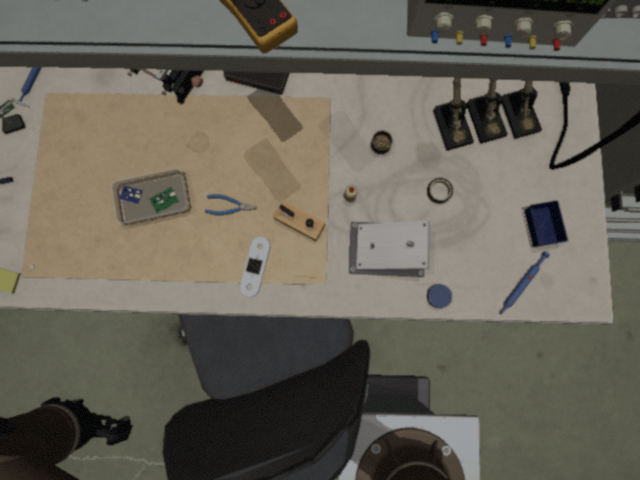

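The scene view shows the bracket at (235,235), T-pin at about (299,200) and knob pin at about (311,218) in the block. The fixture is at (378,290), with its stud at about (393,277). In the top view the bracket is at (254,265), the block at (299,220) and the fixture at (390,247). I'll zoom in next.

```bash
cat > h.py <<'E'
import numpy as np, cv2
from scipy.spatial.transform import Rotation as R
from station import env
def cam(n):
    m=env.camera_model(n); K=np.array([[m['fx'],0,m['cx']],[0,m['fy'],m['cy']],[0,0,1]])
    A=R.from_euler('xyz',m['attitude']).as_matrix()
    return K,m['dist_coeffs'],np.array(m['xyz']),A@np.diag([1,-1,-1.])   # cv axes -> world
def rays(n,uv):
    K,D,c,A=cam(n); q=cv2.undistortPoints(np.array(uv,float).reshape(-1,1,2),K,D)[:,0]
    return c,(A@np.c_[q,np.ones(len(q))].T).T   # ray dirs with unit depth
def plane(n,uv,z):
    c,d=rays(n,uv); return c+d*((z-c[2])/d[:,2])[:,None]
def pplane(n,uv,p0,nn):
    c,d=rays(n,uv); return c+d*(((p0-c)@nn)/(d@nn))[:,None]
def proj(n,P):
    K,D,c,A=cam(n); return cv2.projectPoints((np.atleast_2d(P)-c)@A,np.zeros(3),np.zeros(3),K,D)[0][:,0]
def dpts(n,d):
    v,u=np.mgrid[:480,:640]; c,r=rays(n,np.c_[u.ravel(),v.ravel()]); return (c+r*d.ravel()[:,None]).reshape(480,640,3)
def tri(uv1,uv2):
    c1,d1=rays('scene',[uv1]);c2,d2=rays('top',[uv2]);d1=d1[0];d2=d2[0]
    s=np.linalg.lstsq(np.c_[d1,-d2],c2-c1,rcond=None)[0]; a=c1+s[0]*d1;b=c2+s[1]*d2
    return (a+b)/2,np.linalg.norm(a-b)
def crop(n,p,x0,y0,w,h,k,name):
    cv2.imwrite(f"pics/{name}.png",cv2.resize(p[y0:y0+h,x0:x0+w,::-1],None,fx=k,fy=k,interpolation=cv2.INTER_CUBIC))
E
python3 - <<'E'
from h import *
s=np.load('scene0.npz');t=np.load('top0.npz')
crop('s',s['p'],195,180,150,110,5,'s_br'); crop('s',s['p'],300,240,150,110,5,'s_fx')
crop('t',t['p'],230,190,100,110,5,'t_br'); crop('t',t['p'],340,180,110,100,5,'t_fx')
P=dpts('top',t['d']);Q=dpts('scene',s['d'])
for u,v in [(254,265),(245,285),(299,220),(390,235),(370,245),(300,150),(288,210),(309,223)]: print('top',u,v,P[v,u].round(1))
for u,v in [(260,220),(235,230),(360,270),(380,290),(311,215)]: print('scene',u,v,Q[v,u].round(1))
E
```

```text
top 254 265 [483.8 373.3   4.7]
top 245 285 [435.2 390.9  11.2]
top 299 220 [590.  268.6  36.6]
top 390 235 [555.9  57.5  64.6]
top 370 245 [536.3 100.1  32.8]
top 300 150 [776.3 275.8  -1.4]
top 288 210 [605.  292.5  73.6]
top 309 223 [576.1 243.3  74.2]
scene 260 220 [544.4 360.2   7. ]
scene 235 230 [478.  364.8  27.2]
scene 360 270 [546.8  95.3  45.5]
scene 380 290 [507.2  26.7  85.4]
scene 311 215 [574.1 238.6  77.9]
```

View pics/s_br.png

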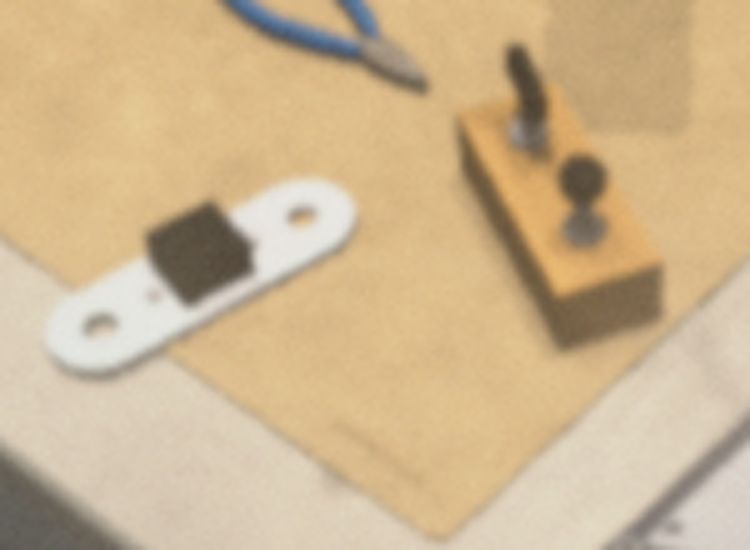

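View pics/s_fx.png

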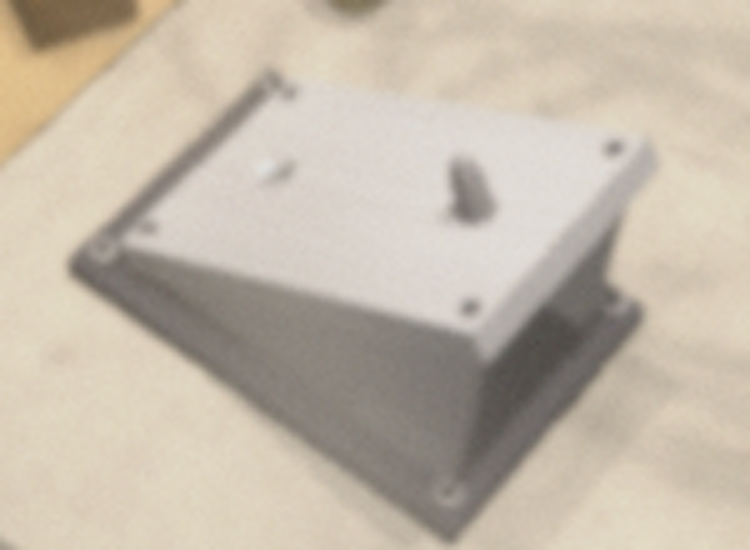

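View pics/t_br.png

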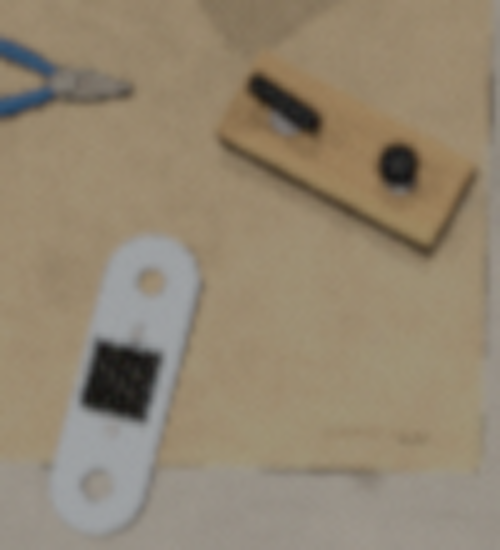

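View pics/t_fx.png

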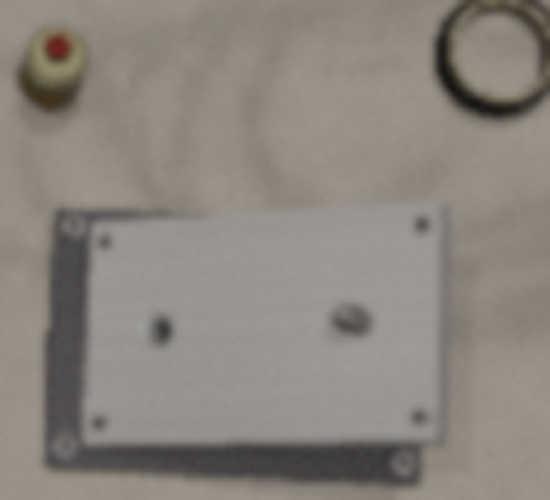

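```bash
python3 - <<'E'
from h import *
for n in ("scene","top"):
    ps=[];ds=[]
    for i in range(8):
        p,d=env.capture(n); ps.append(p.astype(float)); ds.append(np.where(d>0,d,np.nan))
    print(n,np.std(ps,0).mean(), np.nanmean(np.nanstd(ds,0)))
    np.savez(f"{n}A.npz",p=np.mean(ps,0),d=np.nanmedian(ds,0))
s=np.load('sceneA.npz');t=np.load('topA.npz')
def st(p,x0,y0,w,h,k,name):
    c=p[y0:y0+h,x0:x0+w]; c=cv2.resize(c,None,fx=k,fy=k,interpolation=cv2.INTER_CUBIC); lo,hi=np.percentile(c,[1,99]); cv2.imwrite(f"pics/{name}.png",np.clip((c-lo)/(hi-lo)*255,0,255)[:,:,::-1])
st(s['p'],200,210,75,50,10,'s_br2'); st(t['p'],235,230,45,72,8,'t_br2')
st(t['p'],345,215,95,70,8,'t_fx2')
E
```

```text
scene 1.5409931136077304 1.8965446
top 1.1396937253243171 2.3297987[ WARN:0@27.883] global loadsave.cpp:1063 imwrite_ Unsupported depth image for selected encoder is fallbacked to CV_8U.
```

View pics/s_br2.png

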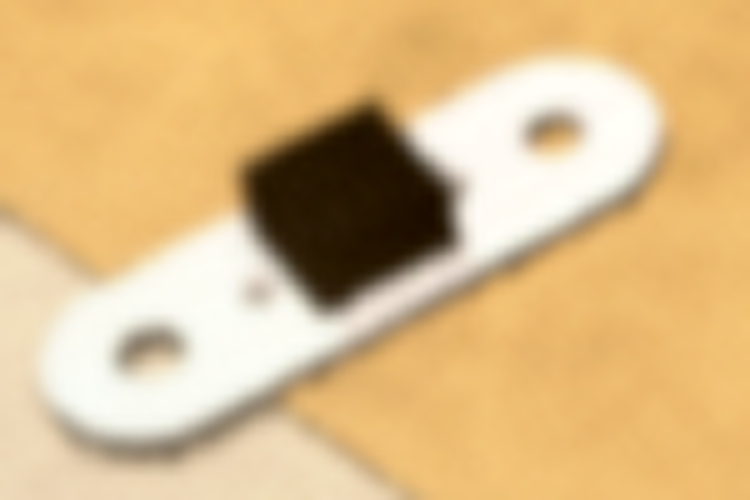

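View pics/t_br2.png

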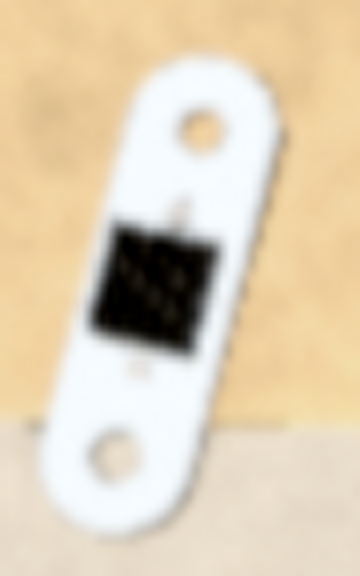

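View pics/t_fx2.png

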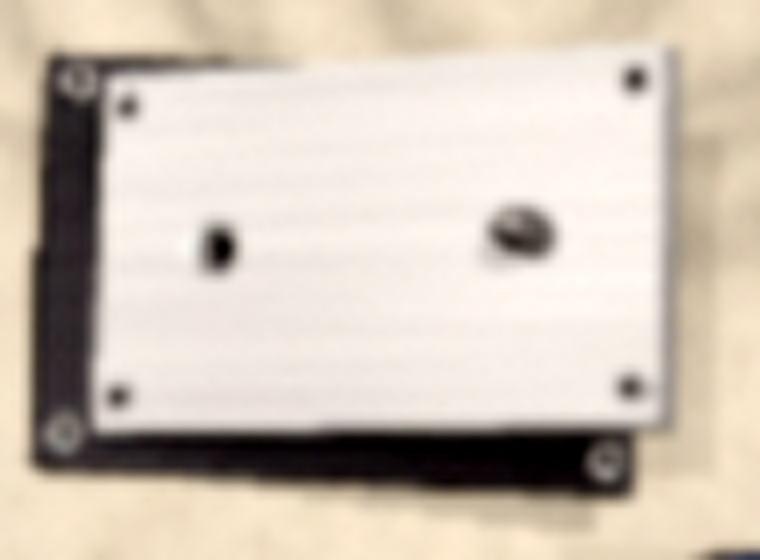

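The bracket holes appear at scene px (255,223) and (215,245), and top px (260,246) and (249,287). The face hole is at top (372,246) and the stud at (410,244). I now need to find out which hole is the larger one (the eye).

```bash
python3 - <<'E'
from h import *
s=np.load('sceneA.npz');t=np.load('topA.npz')
for n,im,hs in (('top',t['p'],[(260,246),(249.3,287)]),('scene',s['p'],[(255.3,223),(215,244.8)])):
    print(n)
    for (u,v) in hs:
      P0=plane(n,[(u,v)],7.4)[0]
      # rectify a 24mm patch onto plate top plane, 0.25mm/px
      g=np.arange(-14,14.01,0.25); X,Y=np.meshgrid(g,g)
      pr=proj(n,np.c_[P0[0]+X.ravel(),P0[1]+Y.ravel(),np.full(X.size,7.4)]).astype(np.float32)
      out=[]
      for ch in (0,1,2):
        w=cv2.remap(im[:,:,ch].astype(np.float32),pr[:,0].reshape(X.shape),pr[:,1].reshape(X.shape),cv2.INTER_CUBIC)
        r=np.hypot(X,Y); bg=np.median(w[(r>11)&(r<14)]); de=bg-w
        de=np.where(r<12,de,0)
        m=de.sum(); cx=(de*X).sum()/m; cy=(de*Y).sum()/m
        rr=np.hypot(X-cx,Y-cy)
        dd=np.where(rr<11,de,0); mom=(dd*rr**2).sum()/dd.sum()
        pk=np.percentile(de[rr<3],50)
        A=(de>pk/2).sum()*.0625
        out.append((ch,round(bg),round(pk),P0[0]+cx,P0[1]+cy,'momD',np.sqrt(8*mom),'halfD',np.sqrt(4*A/np.pi),'intD',np.sqrt(4/np.pi*dd.sum()*.0625/pk)))
      print((u,v)); [print([x if isinstance(x,str) else round(float(x),2) for x in o]) for o in out]
E
```

```text
top
(260, 246)
[0.0, 158.0, 9.0, 530.92, 363.15, 'momD', 17.81, 'halfD', 16.67, 'intD', 18.77]
[1.0, 161.0, 25.0, 530.28, 362.3, 'momD', 16.75, 'halfD', 15.11, 'intD', 15.95]
[2.0, 163.0, 52.0, 529.99, 361.97, 'momD', 15.9, 'halfD', 13.3, 'intD', 14.07]
(249.3, 287)
[0.0, 158.0, 10.0, 432.75, 383.83, 'momD', 18.25, 'halfD', 18.26, 'intD', 20.59]
[1.0, 161.0, 17.0, 432.45, 383.15, 'momD', 17.94, 'halfD', 17.32, 'intD', 18.69]
[2.0, 163.0, 29.0, 432.31, 382.75, 'momD', 17.47, 'halfD', 16.24, 'intD', 17.03]
scene
(255.3, 223)
[0.0, 232.0, 54.0, 531.72, 363.87, 'momD', 15.27, 'halfD', 11.17, 'intD', 12.46]
[1.0, 229.0, 69.0, 531.31, 363.23, 'momD', 15.39, 'halfD', 11.85, 'intD', 12.87]
[2.0, 224.0, 93.0, 530.95, 362.64, 'momD', 15.51, 'halfD', 12.03, 'intD', 12.97]
(215, 244.8)
[0.0, 228.0, 63.0, 433.58, 384.12, 'momD', 15.95, 'halfD', 12.14, 'intD', 13.11]
[1.0, 229.0, 72.0, 433.46, 383.8, 'momD', 16.07, 'halfD', 12.47, 'intD', 13.44]
[2.0, 223.0, 80.0, 433.34, 383.47, 'momD', 16.41, 'halfD', 13.15, 'intD', 13.96]
```

```bash
cat >> h.py <<'E'
def face(ox,oy,yaw,oz=93.):
    F=(R.from_euler('z',yaw)*R.from_euler('y',-np.pi/6)).as_matrix()
    return F,np.array([ox,oy,oz])
def rect(n,im,F,o,x0,x1,y0,y1,k,z=0):
    # picture on the face plane: column = x (upslope), row = y downwards from y1
    xs=np.arange(x0,x1,1/k); ys=np.arange(y1,y0,-1/k); X,Y=np.meshgrid(xs,ys)
    P=o+np.c_[X.ravel(),Y.ravel(),np.full(X.size,float(z))]@F.T
    q=proj(n,P).astype(np.float32)
    return cv2.remap(im.astype(np.float32),q[:,0].reshape(X.shape),q[:,1].reshape(X.shape),cv2.INTER_CUBIC)
def show(c,name):
    lo,hi=np.percentile(c,[1,99.5]); cv2.imwrite(f"pics/{name}.png",np.clip((c-lo)/(hi-lo)*255,0,255).astype(np.uint8)[:,:,::-1])
E
python3 - <<'E'
from h import *
s=np.load('sceneA.npz');t=np.load('topA.npz')
# bush first guess z=43, stud foot z=93
b1=plane('top',[(372.2,246)],43)[0]; b2=plane('scene',[(300+275/5,240+170/5)],43)[0]
f1=plane('top',[(411.5,244.5)],93)[0]; f2=plane('scene',[(300+475/5,240+213/5)],93)[0]
print(b1,b2,f1,f2)
# depth planes
for n,dd in (('top',t['d']),('scene',s['d'])):
    P=dpts(n,dd); q=P.reshape(-1,3); c=(f1+b1)/2
    m=(np.abs(q[:,0]-c[0])<40)&(np.abs(q[:,1]-c[1])<35); m&=np.abs(q[:,2]-(c[2]-(q[:,1]-c[1])*.577))<12
    A=np.c_[q[m][:,:2],np.ones(m.sum())]; k=np.linalg.lstsq(A,q[m][:,2],rcond=None)[0]; r=q[m][:,2]-A@k
    print(n,m.sum(),'slope',np.degrees(np.arctan(np.hypot(k[0],k[1]))),'upslope bearing',np.degrees(np.arctan2(k[1],k[0])),r.std(), 'z at f1',k@[f1[0],f1[1],1])
d=f1-b1; yaw=np.arctan2(d[1],d[0]); print(np.degrees(yaw),np.linalg.norm(d))
F,o=face(f1[0],f1[1],yaw)
for n,im in (('top',t['p']),('scene',s['p'])):
    show(rect(n,im,F,o,-146,46,-63,63,4),n+'_rect')
E
```

```text
[532.52533588  95.88348466  43.        ] [534.83883428  97.87692164  43.        ] [530.89063774  13.04580121  93.        ] [531.3219996   13.19249285  93.        ]
top 1151 slope 29.943674242289543 upslope bearing -91.18175326076745 0.9221994198847677 z at f1 91.38458586491149
scene 1050 slope 29.875511219780353 upslope bearing -91.01193160527016 0.3764076842593869 z at f1 93.58408695143598
-91.13051385955453 96.77165926556253
```

View pics/top_rect.png

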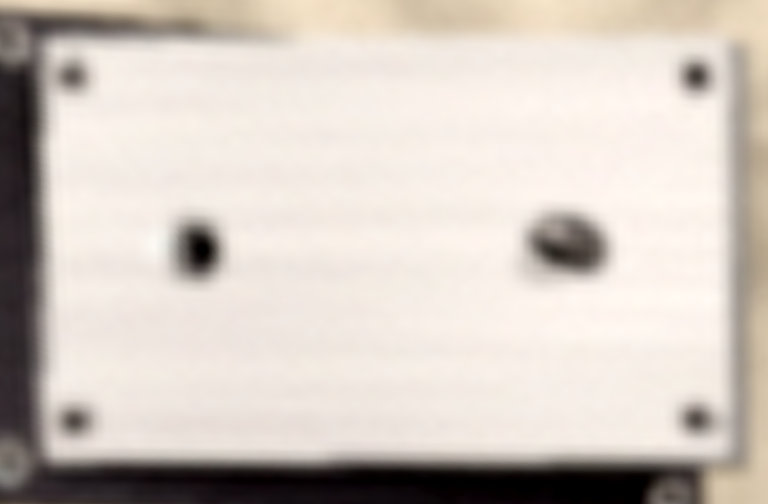

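View pics/scene_rect.png

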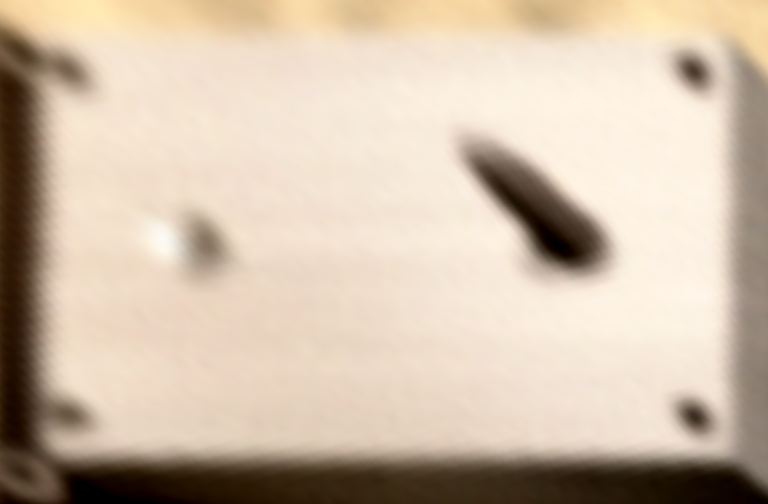

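```bash
python3 - <<'E'
from h import *
s=np.load('sceneA.npz');t=np.load('topA.npz')
F,o=face(530.89,13.05,np.radians(-91.1))
k=8
def edge(prof,xs,lo,hi):
    m=(xs>lo)&(xs<hi); g=np.abs(np.gradient(prof[m],xs[m])); g=np.where(g>g.max()*.4,g,0); return (g*xs[m]).sum()/g.sum()
for n,im in (('top',t['p']),('scene',s['p'])):
    W=rect(n,im,F,o,-150,50,-66,66,k); xs=np.arange(-150,50,1/k); ys=np.arange(66,-66,-1/k)
    for chn in (1,2):
      w=W[:,:,chn]
      for a,b in ((-120,-75),(-75,-20),(-20,15)):
        c=(xs>a)&(xs<b); p=w[:,c].mean(1)
        print(n,chn,'ytop %.2f ybot %.2f'%(edge(p,ys,48,58),edge(p,ys,-58,-48)), (a,b))
      for a,b in ((-45,-20),(-20,20),(20,45)):
        c=(ys>a)&(ys<b); p=w[c].mean(0)
        print(n,chn,'xlo %.2f xhi %.2f'%(edge(p,xs,-141,-131),edge(p,xs,31,41)), (a,b))
E
```

```text
top 1 ytop 53.54 ybot -52.64 (-120, -75)
top 1 ytop 54.26 ybot -52.63 (-75, -20)
top 1 ytop 53.90 ybot -52.65 (-20, 15)
top 1 xlo -136.27 xhi 37.09 (-45, -20)
top 1 xlo -135.48 xhi 36.13 (-20, 20)
top 1 xlo -136.01 xhi 36.27 (20, 45)
top 2 ytop 53.37 ybot -52.62 (-120, -75)
top 2 ytop 54.23 ybot -52.58 (-75, -20)
top 2 ytop 53.97 ybot -52.59 (-20, 15)
top 2 xlo -136.26 xhi 36.83 (-45, -20)
top 2 xlo -135.41 xhi 36.22 (-20, 20)
top 2 xlo -135.94 xhi 36.38 (20, 45)
scene 1 ytop 54.99 ybot -51.88 (-120, -75)
scene 1 ytop 55.13 ybot -51.77 (-75, -20)
scene 1 ytop 54.73 ybot -51.82 (-20, 15)
scene 1 xlo -136.79 xhi 36.65 (-45, -20)
scene 1 xlo -136.11 xhi 36.56 (-20, 20)
scene 1 xlo -136.60 xhi 36.98 (20, 45)
scene 2 ytop 54.57 ybot -51.90 (-120, -75)
scene 2 ytop 54.82 ybot -51.75 (-75, -20)
scene 2 ytop 54.56 ybot -51.84 (-20, 15)
scene 2 xlo -136.86 xhi 36.71 (-45, -20)
scene 2 xlo -136.15 xhi 36.52 (-20, 20)
scene 2 xlo -136.61 xhi 36.98 (20, 45)
```

```bash
cat >> h.py <<'E'
def now():
    s=env.get_state(); return s,np.array(s['position']),R.from_euler('xyz',s['orientation'])
def toolR(xdir,zdir):
    z=np.array(zdir,float);z/=np.linalg.norm(z); x=np.array(xdir,float); x-=x@z*z; x/=np.linalg.norm(x)
    return R.from_matrix(np.c_[x,np.cross(z,x),z])
def plan(p1,R1,n=None,p0=None,R0=None):
    if p0 is None: _,p0,R0=now()
    p1=np.array(p1,float); rv=(R0.inv()*R1).as_rotvec()
    if n is None: n=int(max(1,np.ceil(np.linalg.norm(p1-p0)/58),np.ceil(np.linalg.norm(rv)/.18)))
    print('n',n,'dist',np.linalg.norm(p1-p0).round(1),'rot deg',np.degrees(np.linalg.norm(rv)).round(2))
    rows=[]
    for i in range(n):
        Ra=R0*R.from_rotvec(rv*i/n); d=Ra.inv().apply((p1-p0)/n)
        rows.append([*(d/1000).round(4).tolist(),*(rv/n).round(4).tolist()])
    print(rows); return rows
ex=lambda deg:np.array([np.cos(np.radians(deg)),np.sin(np.radians(deg)),0])
E
python3 - <<'E'
from h import *
plan([481.9,373.1,120],toolR(ex(168.05),[0,0,-1]))
E
```

```text
n 7 dist 393.0 rot deg 4.78
[[-0.0506, -0.0184, 0.0159, 0.0, 0.0, -0.0119], [-0.0504, -0.019, 0.0159, 0.0, 0.0, -0.0119], [-0.0501, -0.0196, 0.0159, 0.0, 0.0, -0.0119], [-0.0499, -0.0202, 0.0159, 0.0, 0.0, -0.0119], [-0.0497, -0.0208, 0.0159, 0.0, 0.0, -0.0119], [-0.0494, -0.0214, 0.0159, 0.0, 0.0, -0.0119], [-0.0492, -0.022, 0.0159, 0.0, 0.0, -0.0119]]
```

```bash
python3 -m creep '[[[-0.0506,-0.0184,0.0159,0,0,-0.012],[-0.0504,-0.019,0.0159,0,0,-0.012],[-0.0501,-0.0196,0.0159,0,0,-0.012],[-0.0499,-0.0202,0.0159,0,0,-0.012],[-0.0497,-0.0208,0.0159,0,0,-0.012],[-0.0494,-0.0214,0.0159,0,0,-0.012],[-0.0492,-0.022,0.0159,0,0,-0.012]]]' 1 40
python3 - <<'E'
from h import *
plan([481.9,373.1,60],toolR(ex(168.05),[0,0,-1]))
E
```

```text
time: 1.78
position: [487.4, 375.0, 117.8]
orientation: [3.134, -0.001, 2.948]
ft_force: [-0.8, 0.0, 1.4]
opening: 85.3
n 2 dist 58.1 rot deg 0.96
[[0.0025, -0.0017, 0.0289, 0.0038, -0.0004, 0.0075], [0.0025, -0.0016, 0.0289, 0.0038, -0.0004, 0.0075]]
```

```bash
python3 -m creep '[[[0.0025,-0.0017,0.029,0.004,0,0.0075],[0.002,-0.001,0.029,0.004,0,0.0075],[0,0,0,0,0,0]]]'
python3 - <<'E'
from h import *
plan([481.9,373.1,10],toolR(ex(168.05),[0,0,-1]))
p,d=env.capture('scene'); crop('s',p,180,140,130,130,5,'s1')
E
```

```text
time: 2.15
position: [488.2, 367.4, 57.5]
orientation: [-3.139, 0.002, 2.922]
ft_force: [-0.3, 0.5, -0.1]
opening: 85.3
n 1 dist 48.3 rot deg 0.64
[[0.0075, 0.0044, 0.0475, -0.0029, 0.0017, -0.0106]]
```

View pics/s1.png

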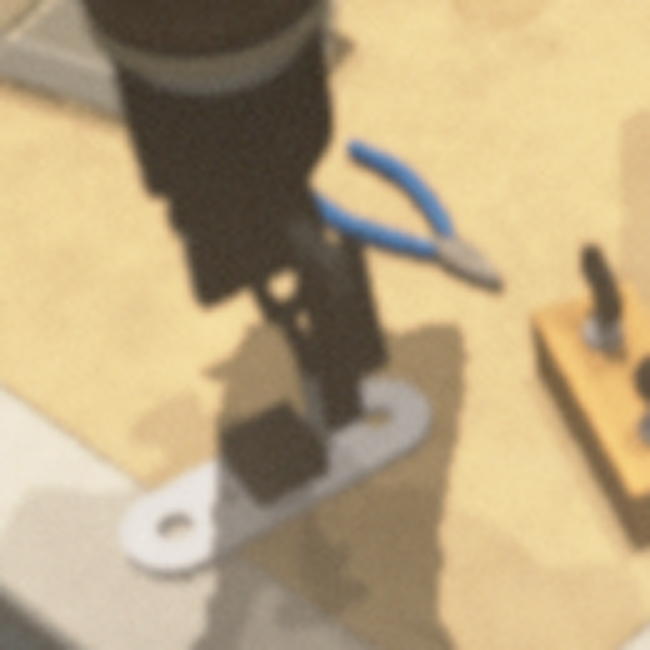

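The gripper is above the bracket, with the near finger at crop (345,410). It's offset by about 8 mm, so I'll correct before going down.

```bash
python3 -m creep '[[[0.0075,0.0044,0.014,-0.003,0.0017,-0.0106],[0,0,0,0,0,0]]]'
python3 - <<'E'
from h import *
plan([481.9,373.1,10],toolR(ex(168.05),[0,0,-1]))
E
```

```text
time: 2.45
position: [482.6, 376.4, 46.2]
orientation: [3.136, 0.003, 2.936]
ft_force: [-0.7, -0.6, -0.6]
opening: 85.7
n 1 dist 36.4 rot deg 0.38
[[0.0001, -0.0036, 0.0362, 0.0055, 0.0026, 0.0027]]
```

```bash
python3 -m creep '[[[0,-0.0035,0.018,0.005,0.0025,0],[0,0,0,0,0,0],[0,0,0,0,0,0]]]'
python3 - <<'E'
from h import *
plan([481.9,373.1,10],toolR(ex(168.05),[0,0,-1]))
for i in range(4): env.capture('top'); print(env.get_state()['position'])
E
```

```text
time: 2.82
position: [482.2, 373.7, 28.1]
orientation: [3.14, 0.001, 2.937]
ft_force: [0.1, -0.6, -0.4]
opening: 85.3
n 1 dist 18.1 rot deg 0.23
[[0.0002, -0.0007, 0.0181, 0.0015, 0.001, 0.0036]]
[482.00484906 373.49825535  27.99053187]
[482.08723844 373.53690979  28.12883556]
[482.14466302 373.60107892  28.21495634]
[482.15395847 373.68397359  28.27445376]
```

```bash
python3 -m creep '[[[0.0002,-0.0007,0.018,0.0015,0.001,0.003],[0,0,0,0,0,0]]]' && python3 -m creep '[[[0,0,0,0,0,0],[0,0,0,0,0,0],[0,0,0,0,0,0],[0,0,0,0,0,0]]]' 0.1 50
```

```text
time: 3.28
position: [481.8, 373.0, 9.2]
orientation: [3.141, 0.0, 2.933]
ft_force: [0.1, 0.3, -0.3]
opening: 85.0
time: 3.78
position: [482.0, 373.1, 9.3]
orientation: [3.141, 0.0, 2.933]
ft_force: [0.1, -0.2, -2.1]
opening: 29.2
```

```bash
python3 -m creep '[[[0,0,-0.03,0,0,0],[0,0,-0.06,0,0,0],[0,0,-0.06,0,0,0],[0,0,-0.06,0,0,0],[0,0,-0.06,0,0,0],[0,0,-0.03,0,0,0],[0,0,0,0,0,0],[0,0,0,0,0,0]]]'
python3 - <<'E'
from h import *
ps=[];qs=[]
for i in range(6): ps.append(env.capture('top')[0].astype(float)); qs.append(env.capture('scene')[0].astype(float))
t=np.mean(ps,0);s=np.mean(qs,0); np.savez('lift.npz',t=t,s=s)
st=env.get_state();print(st['position'],st['orientation'],st['opening'],st['ft_force'])
b=proj('top',st['position'])[0]; print(b); u,v=map(int,b); show(cv2.resize(t[v-60:v+60,u-60:u+60],None,fx=5,fy=5,interpolation=cv2.INTER_CUBIC),'t_lift'); print(u-60,v-60)
b=proj('scene',st['position'])[0]; print(b); u,v=map(int,b); u0=max(u-75,0);v0=max(v-60,0);print(u0,v0); show(cv2.resize(s[v0:v0+120,u0:u0+150],None,fx=5,fy=5,interpolation=cv2.INTER_CUBIC),'s_lift')
E
```

```text
time: 4.78
position: [480.3, 371.6, 316.5]
orientation: [-3.138, -0.003, 2.933]
ft_force: [-0.3, -0.6, -1.2]
opening: 30.1
[480.76087205 371.98150084 317.66184343] [-3.13937519e+00 -1.77998118e-03  2.93339310e+00] 29.596525101002673 [ 0.32815593 -0.26281509 -1.7329275 ]
[229.30311159 246.77718458]
169 186
[209.2195897  105.92292458]
134 45
```

View pics/t_lift.png

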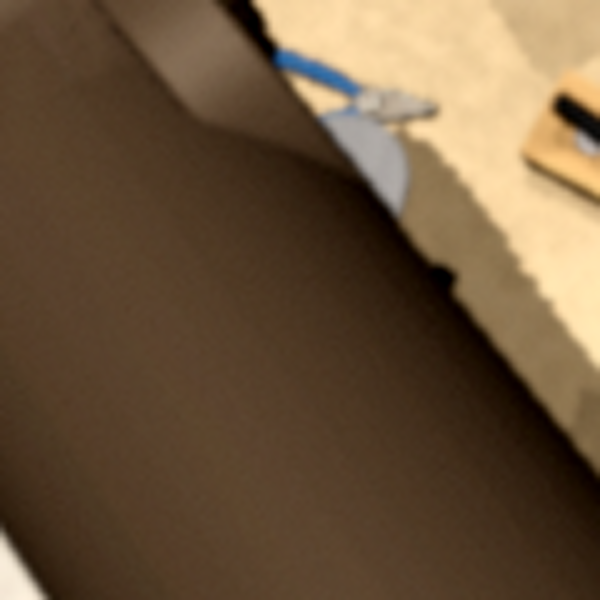

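View pics/s_lift.png

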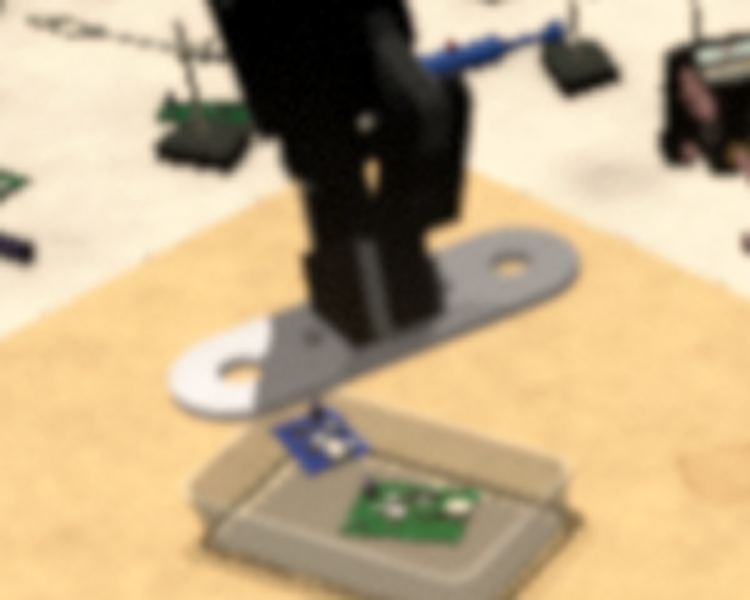

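The top view is covered by the arm. The scene view shows the bracket level in the gripper, with the near hole at crop (240,370) and the far hole at (511,262).

```bash
python3 - <<'E'
from h import *
L=np.load('lift.npz'); s=L['s']
pc=np.array([480.7,372.0,317.6-1.9]); x=ex(168.05); y=ex(258.05)
xs=np.arange(-80,80,.25); ys=np.arange(30,-30,-.25); X,Y=np.meshgrid(xs,ys)
q=proj('scene',pc+X.ravel()[:,None]*x+Y.ravel()[:,None]*y).astype(np.float32)
w=cv2.remap(s.astype(np.float32),q[:,0].reshape(X.shape),q[:,1].reshape(X.shape),cv2.INTER_CUBIC); show(w,'rect_lift'); np.save('rl.npy',w)
E
```

```text
(no output)
```

View pics/rect_lift.png

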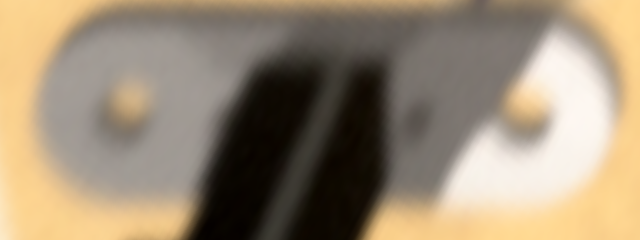

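```bash
python3 - <<'E'
from h import *
w=np.load('rl.npy'); xs=np.arange(-80,80,.25); ys=np.arange(30,-30,-.25); X,Y=np.meshgrid(xs,ys)
sat=1-w[:,:,2]/w[:,:,0]
for cx,cy in ((-49,3),(50.5,2.5)):
    r=np.hypot(X-cx,Y-cy); bg=np.median(sat[(r>10)&(r<12)]); m=(r<9)
    mx=np.percentile(sat[r<4],98); mat=np.median(sat[:, :12]) 
    print(cx,'bg',bg.round(3),'peak',mx.round(3),'mat',mat.round(3),'area/mat',((sat-bg)[m].sum()*.0625/(mat-bg)).round(1),'half area',(sat[m]>(bg+mat)/2).sum()*.0625)
# model lens area
def lens(D,h): r=D/2; return 2*r*r*np.arccos(h/D)-h/2*np.sqrt(4*r*r-h*h)
for De,Df in ((14.4,13.2),(13.2,14.4)): print(lens(De,7.8),lens(Df,8.3))
E
```

```text
-49 bg 0.062 peak 0.305 mat 0.362 area/mat 79.7 half area 67.25
50.5 bg 0.062 peak 0.334 mat 0.362 area/mat 97.0 half area 88.375
56.30408166322438 35.01109100796713
40.24091704794557 50.33484403343824
```

```bash
cat >> h.py <<'E'
YAW=np.radians(-91.1); F,O=face(531.85,12.95,YAW)
RF=toolR(F[:,0],-F[:,2])
E
python3 - <<'E'
from h import *
print(env.get_state()['joint_pos'])
plan(O+F@[-50,0,100+6.9],RF)
E
```

```text
[-0.8112386   0.35257633  0.09241267  1.48577141 -0.03312122  1.30760916
  0.64682805]
n 11 dist 310.3 rot deg 103.97
[[-0.0097, -0.0223, 0.0143, 0.0418, 0.0342, -0.1559], [-0.0066, -0.023, 0.015, 0.0418, 0.0342, -0.1559], [-0.0036, -0.0231, 0.0158, 0.0418, 0.0342, -0.1559], [-0.0005, -0.0228, 0.0167, 0.0418, 0.0342, -0.1559], [0.0024, -0.0219, 0.0176, 0.0418, 0.0342, -0.1559], [0.0051, -0.0206, 0.0186, 0.0418, 0.0342, -0.1559], [0.0075, -0.0188, 0.0197, 0.0418, 0.0342, -0.1559], [0.0095, -0.0166, 0.0207, 0.0418, 0.0342, -0.1559], [0.0112, -0.0141, 0.0217, 0.0418, 0.0342, -0.1559], [0.0124, -0.0113, 0.0226, 0.0418, 0.0342, -0.1559], [0.0132, -0.0083, 0.0235, 0.0418, 0.0342, -0.1559]]
```

```bash
python3 -m creep '[[[-0.0097,-0.0223,0.010,0.042,0.034,-0.156],[-0.0066,-0.023,0.010,0.042,0.034,-0.156],[-0.0036,-0.0231,0.011,0.042,0.034,-0.156],[-0.0005,-0.0228,0.012,0.042,0.034,-0.156],[0.0024,-0.0219,0.013,0.042,0.034,-0.156],[0.0051,-0.0206,0.014,0.042,0.034,-0.156],[0.0075,-0.0188,0.015,0.042,0.034,-0.156],[0.0095,-0.0166,0.016,0.042,0.034,-0.156]]]'
python3 - <<'E'
from h import *
print(env.get_state()['joint_pos'])
plan(O+F@[-50,0,90+6.9],RF)
E
```

```text
time: 6.38
position: [528.0, 184.6, 239.2]
orientation: [-3.041, -0.4, -2.061]
ft_force: [-0.3, -0.1, -1.5]
opening: 29.4
[-0.55795158  0.49672638 -0.07714905  1.52887203  0.30080185  1.4463736
  1.95286032]
n 3 dist 118.5 rot deg 25.9
[[0.0095, -0.0105, 0.0369, 0.0369, 0.0333, -0.1423], [0.0096, -0.0078, 0.0375, 0.0369, 0.0333, -0.1423], [0.0092, -0.0051, 0.0381, 0.0369, 0.0333, -0.1423]]
```

```bash
python3 -m creep '[[[0.0095,-0.0105,0.0369,0.037,0.0333,-0.1423],[0.0096,-0.0078,0.0375,0.037,0.0333,-0.1423],[0.0092,-0.0051,0.0381,0.037,0.0333,-0.1423],[0,0,0,0,0,0]]]'
python3 - <<'E'
from h import *
s,p,r=now(); print(s['joint_pos'], 'face frame',F.T@(p-O))
plan(O+F@[-50,0,40+6.9],RF)
E
```

```text
time: 6.88
position: [534.8, 102.2, 149.0]
orientation: [3.137, -0.525, -1.574]
ft_force: [-0.7, 0.4, -1.6]
opening: 29.2
[-0.49198267  0.54534453 -0.12207614  1.75150951  0.51729696  1.22484039
  2.25872629] face frame [-49.34071182   1.2720843   93.17348976]
n 1 dist 46.3 rot deg 0.85
[[-0.0008, 0.0014, 0.0463, -0.0037, -0.0016, 0.0143]]
```

```bash
python3 -m creep '[[[-0.0008,0.0014,0.022,-0.004,-0.0016,0.0143],[0,0,0.022,0,0,0],[0,0,0,0,0,0],[0,0,0,0,0,0]]]'
python3 - <<'E'
from h import *
ps=[];qs=[]
for i in range(4): ps.append(env.capture('top')[0].astype(float)); qs.append(env.capture('scene')[0].astype(float))
t=np.mean(ps,0);s=np.mean(qs,0); np.savez('pre.npz',t=t,s=s)
st,p,r=now(); print(F.T@(p-O)); plan(O+F@[-50,0,40+6.9],RF)
show(cv2.resize(t[200:300,330:450],None,fx=6,fy=6,interpolation=cv2.INTER_CUBIC),'t_pre')
show(cv2.resize(s[220:350,300:450],None,fx=5,fy=5,interpolation=cv2.INTER_CUBIC),'s_pre')
E
```

```text
time: 7.38
position: [536.8, 86.6, 114.0]
orientation: [-3.13, -0.515, -1.604]
ft_force: [0.3, 0.5, -1.7]
opening: 29.9
[-52.63192351   2.62537814  53.37356221]
n 1 dist 7.5 rot deg 0.76
[[0.0027, 0.0026, 0.0064, -0.0035, 0.007, -0.0106]]
```

View pics/t_pre.png

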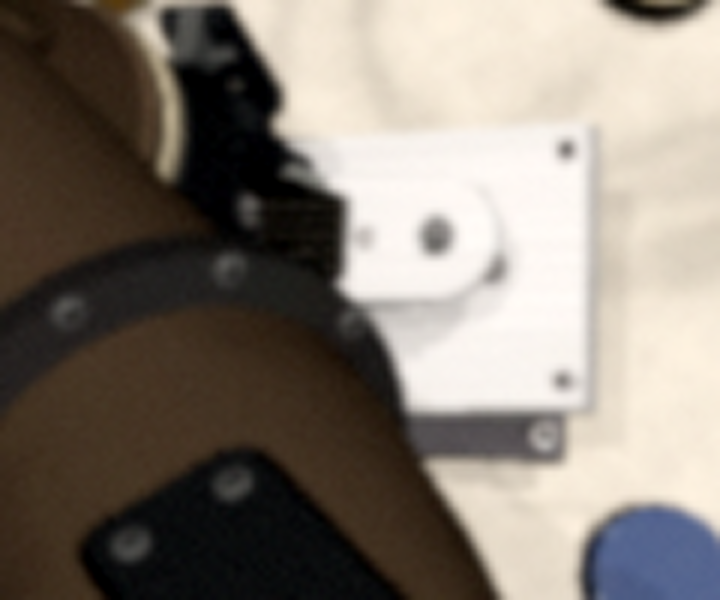

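View pics/s_pre.png

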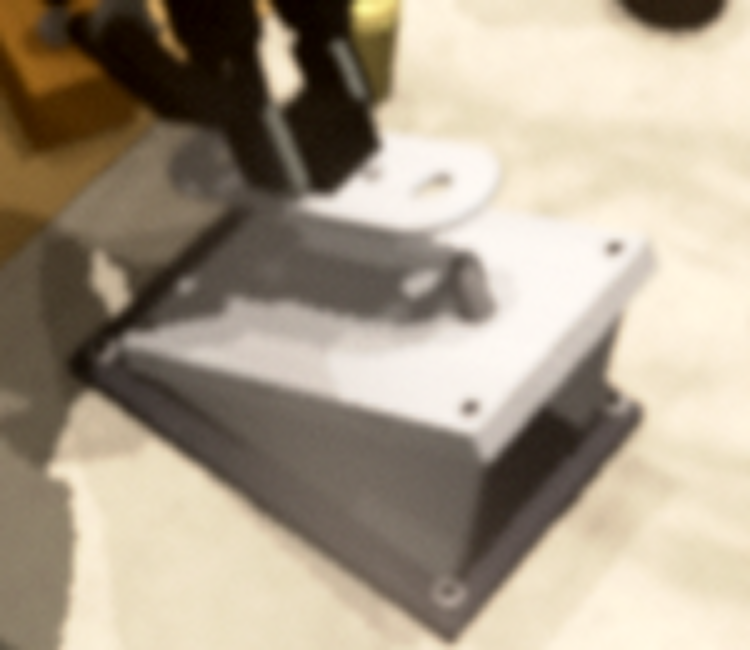

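In the top view, the eye is at crop (436,236), full frame (402.7,239.3). In the scene view it's at crop (436,184), full frame (387.2,256.8). I'll check both against the tool pose.

```bash
python3 - <<'E'
from h import *
P,e=tri((387.2,256.8),(402.7,239.3)); print(P,e,F.T@(P-O))
for n,uv in (('top',(402.7,239.3)),('scene',(387.2,256.8))):
    Q=pplane(n,[uv],O+F@[0,0,51.5],F[:,2])[0]; print(n,F.T@(Q-O))
s,p,r=now(); print('pred', F.T@(p+r.apply([50,0,1.9])-O))
E
```

```text
[534.9492447   38.95922441 138.71234841] 2.133351560427326 [ 0.28414974  2.59936296 52.62001939]
top [-0.98879661  2.11555839 51.5       ]
scene [-0.15398448  4.38214503 51.5       ]
pred [-2.64917354  2.10125877 51.12411703]
```

```bash
python3 -m creep '[[[0.0017,0.0028,0.006,-0.0035,0.007,-0.0106],[0,0,0,0,0,0],[0,0,0,0,0,0]]]'
python3 - <<'E'
from h import *
st,p,r=now(); print(F.T@(p-O)); plan(O+F@[-51,-0.2,30+6.9],RF)
E
```

```text
time: 8.15
position: [532.5, 80.3, 108.1]
orientation: [3.14, -0.524, -1.589]
ft_force: [0.2, -0.4, -1.6]
opening: 29.5
[-50.77949401  -0.59791846  46.73551287]
n 1 dist 9.8 rot deg 0.08
[[-0.0002, -0.0004, 0.0098, 0.0007, -0.0008, 0.0007]]
```

```bash
python3 -m creep '[[[-0.0002,-0.0004,0.01,0,0,0],[0,0,0,0,0,0],[0,0,0,0,0,0]]]'
python3 - <<'E'
from h import *
ps=[];qs=[]
for i in range(3): ps.append(env.capture('top')[0].astype(float)); qs.append(env.capture('scene')[0].astype(float))
t=np.mean(ps,0);s=np.mean(qs,0)
st,p,r=now(); print(F.T@(p-O)); plan(O+F@[-51,-0.2,20+6.9],RF)
show(cv2.resize(t[215:270,380:440],None,fx=10,fy=10,interpolation=cv2.INTER_CUBIC),'t_pre2')
show(cv2.resize(s[240:310,340:430],None,fx=8,fy=8,interpolation=cv2.INTER_CUBIC),'s_pre2')
E
```

```text
time: 8.52
position: [532.8, 74.9, 98.5]
orientation: [3.14, -0.525, -1.589]
ft_force: [0.8, -0.3, -1.1]
opening: 29.5
[-50.96939079  -0.11309338  36.01303674]
n 1 dist 9.1 rot deg 0.07
[[-0.0, 0.0001, 0.0091, 0.0007, -0.0007, 0.0006]]
```

View pics/t_pre2.png

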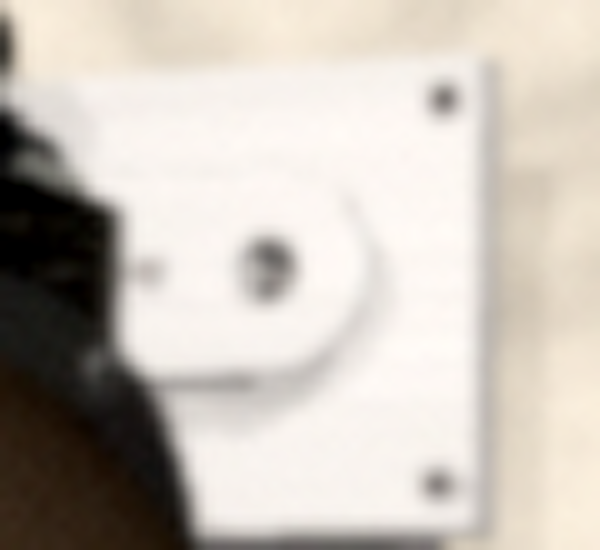

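View pics/s_pre2.png

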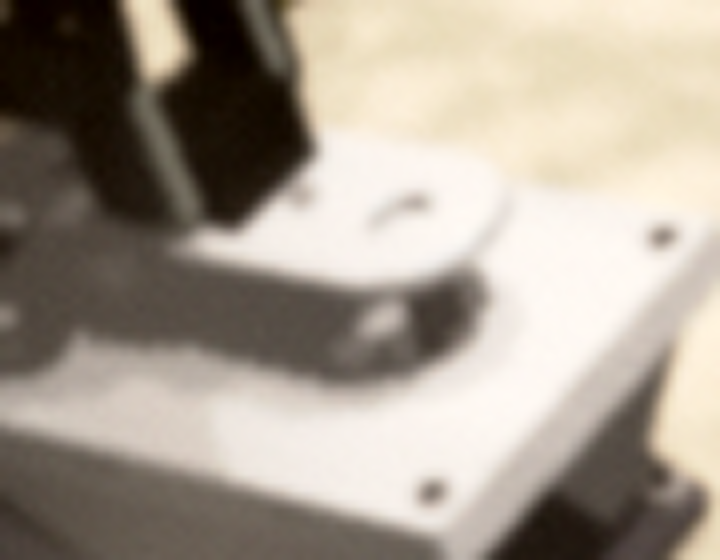

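In the top view the stud tip shows inside the eye at crop (268,268), so they're lined up. I'll go down in steps and watch the force.

```bash
python3 -m creep '[[[0,0,0.0055,0,0,0],[0,0,0.0055,0,0,0],[0,0,0,0,0,0]]]'
python3 - <<'E'
from h import *
st,p,r=now(); print(F.T@(p-O), F.T@st['ft_force']); plan(O+F@[-51,-0.2,10+6.9],RF)
E
```

```text
time: 9.2
position: [532.7, 69.1, 88.5]
orientation: [3.141, -0.524, -1.589]
ft_force: [0.6, 0.6, -2.1]
opening: 29.0
[-50.88266164  -0.18231511  24.15885146] [-1.58284143  0.54214001 -1.47475231]
n 1 dist 7.3 rot deg 0.07
[[-0.0001, 0.0, 0.0073, 0.0007, -0.0009, 0.0007]]
```

```bash
python3 -m creep '[[[0,0,0.006,0,0,0],[0,0,0.006,0,0,0],[0,0,0,0,0,0]]]'
python3 - <<'E'
from h import *
st,p,r=now(); print(F.T@(p-O), F.T@st['ft_force'],st['torque']); plan(O+F@[-51,-0.2,1+6.9],RF)
E
```

```text
time: 9.57
position: [532.5, 62.5, 77.2]
orientation: [3.14, -0.525, -1.589]
ft_force: [0.1, -0.7, -2.5]
opening: 29.4
[-50.80043495  -0.2823493   11.08610447] [-0.60360039  0.09928478 -2.52558585] [ 0.68532032 -0.04816548  0.01607552]
n 1 dist 3.2 rot deg 0.09
[[-0.0002, -0.0001, 0.0032, 0.001, -0.0011, 0.0007]]
```

```bash
python3 -m creep '[[[0,0,0.0025,0.001,-0.001,0],[0,0,0.002,0,0,0],[0,0,0,0,0,0]]]'
python3 - <<'E'
from h import *
st,p,r=now(); print(F.T@(p-O), F.T@st['ft_force'],st['torque'])
E
```

```text
time: 9.95
position: [532.6, 60.4, 73.2]
orientation: [-3.141, -0.523, -1.589]
ft_force: [-0.3, 0.8, -1.3]
opening: 29.6
[-50.96740594  -0.11799947   6.60190738] [-1.30438294 -0.2819836  -0.72179827] [ 0.72704036  0.07435782 -0.00380306]
```

```bash
python3 -m creep '[[[0,0,0.001,0,0,0],[0,0,0.001,0,0,0],[0,0,0,0,0,0]]]'
python3 - <<'E'
from h import *
for i in range(4):
    p0,d=env.capture('scene'); st,p,r=now(); print(F.T@(p-O), F.T@st['ft_force'])
t,_=env.capture('top')
show(cv2.resize(t[200:285,340:440].astype(float),None,fx=7,fy=7,interpolation=cv2.INTER_CUBIC),'t_c')
show(cv2.resize(p0[230:320,300:430].astype(float),None,fx=6,fy=6,interpolation=cv2.INTER_CUBIC),'s_c')
E
```

```text
time: 10.32
position: [532.8, 60.6, 73.4]
orientation: [-3.14, -0.523, -1.589]
ft_force: [-0.8, -0.4, -2.4]
opening: 29.7
[-5.10672844e+01  1.83796799e-02  6.79738585e+00] [-0.84511664  0.95759345 -1.10514092]
[-5.10670407e+01 -5.95461861e-04  6.63044470e+00] [-1.06279672 -0.05516318  0.31673919]
[-5.10970363e+01 -9.71790683e-03  6.59055677e+00] [-0.43194021 -0.40410029  0.92574777]
[-5.10856617e+01  5.08087824e-02  6.63081589e+00] [-0.90456665 -0.75731952  1.57066347]
```

View pics/s_c.png

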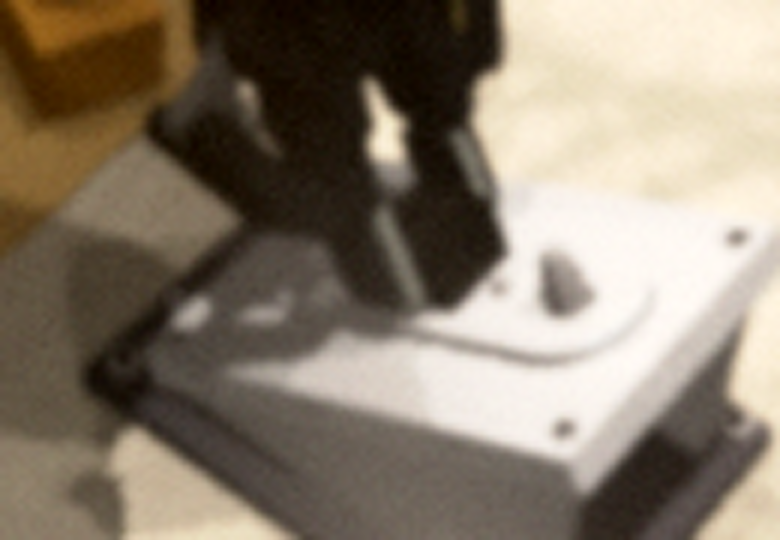

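View pics/t_c.png

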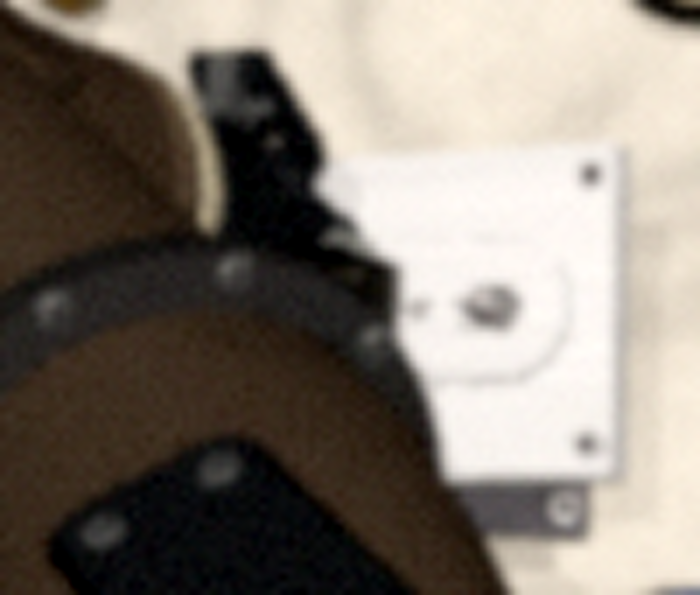

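The stud stands through the eye at scene crop (563,283), and the plate lies flat on the face with the robot stopped at the expected height. I'll release it and back off.

```bash
python3 -m creep '[[[0,0,0,0,0,0],[0,0,0,0,0,0],[0,0,0,0,0,0],[0,0,-0.02,0,0,0],[0,0,-0.05,0,0,0],[0,0,-0.06,0,0,0]]]' 1
python3 - <<'E'
from h import *
st,p,r=now(); print(F.T@(p-O)); 
ps=[];qs=[]
for i in range(3): ps.append(env.capture('top')[0].astype(float)); qs.append(env.capture('scene')[0].astype(float))
t=np.mean(ps,0);s=np.mean(qs,0); np.savez('hung.npz',t=t,s=s)
show(cv2.resize(t[200:285,340:440],None,fx=7,fy=7,interpolation=cv2.INTER_CUBIC),'t_d')
show(cv2.resize(s[170:340,250:440],None,fx=4,fy=4,interpolation=cv2.INTER_CUBIC),'s_d')
E
```

```text
time: 11.32
position: [531.8, 122.1, 185.2]
orientation: [3.134, -0.53, -1.59]
ft_force: [0.3, 0.5, -0.0]
opening: 85.6
[-48.44328     -2.13446483 134.3858469 ]
```

View pics/s_d.png

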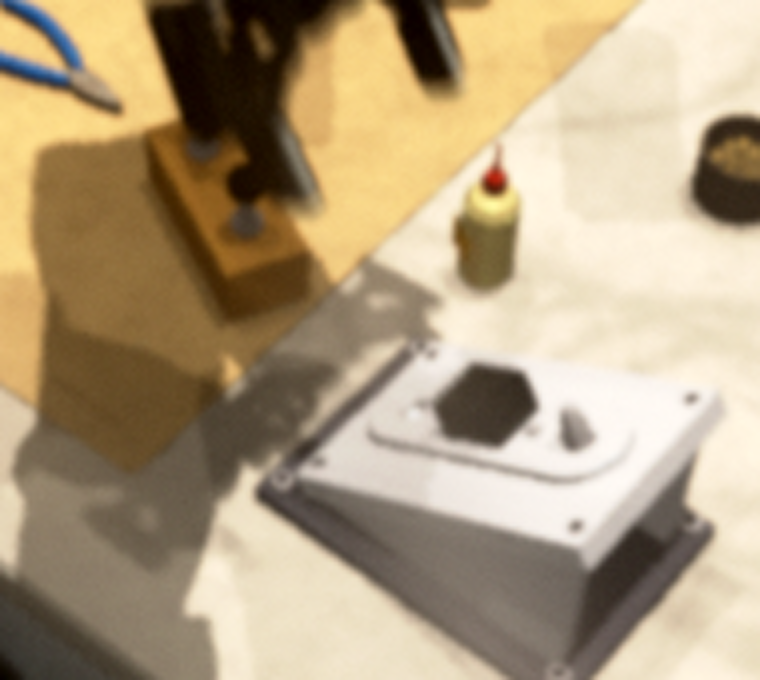

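View pics/t_d.png

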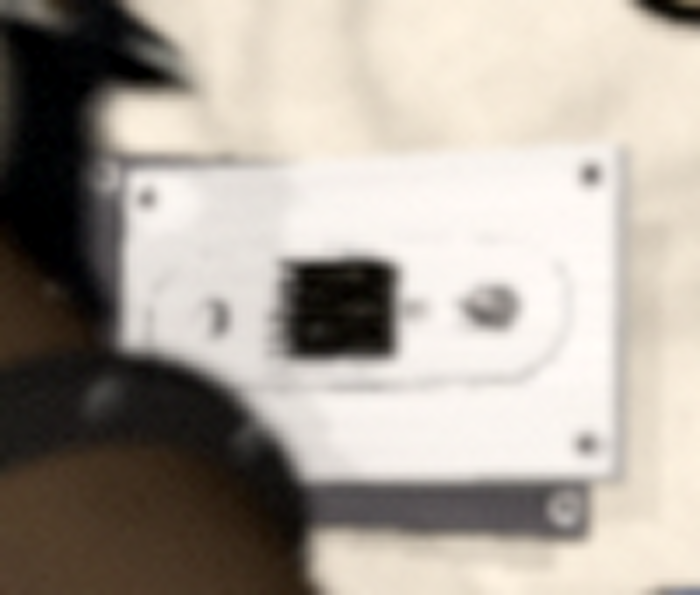

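The bracket hangs on the stud with its lower hole over the bush. Next I'll locate the T-pin from the clean first images.

```bash
python3 - <<'E'
from h import *
t=np.load('topA.npz')['p']; s=np.load('sceneA.npz')['p']
def blobs(n,im,x0,y0,x1,y1,th,z):
    k=6; c=cv2.resize(im[y0:y1,x0:x1].max(2).astype(np.float32),None,fx=k,fy=k,interpolation=cv2.INTER_CUBIC)
    m=(c<th).astype(np.uint8); cs,_=cv2.findContours(m,0,2)
    for q in cs:
        if cv2.contourArea(q)<150: continue
        uv=(q[:,0]+.5)/k-.5+[x0,y0]
        P=plane(n,uv,z)[:,:2].astype(np.float32); r=cv2.minAreaRect(P); mm=cv2.moments(P.reshape(-1,1,2))
        print(n,th,'area mm2',round(mm['m00']),'rect',np.round(r[0],1),np.round(r[1],1),'cent',round(mm['m10']/mm['m00'],1),round(mm['m01']/mm['m00'],1),'ang',round(r[2],1), 'pxmean',uv.mean(0).round(1))
for th in (60,75): blobs('top',t,275,198,318,232,th,77.4)
for th in (60,80,95): blobs('scene',s,285,180,325,230,th,69.9)
# block top corners / axis from colour mask, top view
hsv=cv2.cvtColor(t.astype(np.uint8),cv2.COLOR_RGB2HSV)
print(t[224,299],t[215,299], t[215,270],t[228,320])
E
python3 - <<'E'
from h import *
s=np.load('sceneA.npz')['p']; show(cv2.resize(s[180:255,280:335],None,fx=10,fy=10,interpolation=cv2.INTER_CUBIC)[:,:],'s_pin')
t=np.load('topA.npz')['p']; show(cv2.resize(t[195:245,270:330],None,fx=10,fy=10,interpolation=cv2.INTER_CUBIC),'t_pin')
E
```

```text
top 60 area mm2 205 rect [576.1 242.7] [17.  14.4] cent 576.0 242.6 ang 1.8 pxmean [309.4 222.6]
top 60 area mm2 278 rect [603.  295.7] [36.5  9.1] cent 602.8 295.6 ang 56.2 pxmean [286.5 210.5]
top 75 area mm2 245 rect [576.1 242.7] [18.5 15.9] cent 575.8 242.5 ang 1.8 pxmean [309.3 222.9]
top 75 area mm2 338 rect [602.9 295.7] [38.1 10.6] cent 602.8 295.6 ang 55.6 pxmean [286.4 210.5]
scene 95 area mm2 190 rect [577.9 242.2] [21. 12.] cent 578.4 242.6 ang 40.2 pxmean [310.5 216.1]
scene 95 area mm2 242 rect [605.5 295.7] [43.6  7.8] cent 604.8 295.1 ang 52.1 pxmean [299.9 196.9]
[153.5   126.     90.375] [147.375 120.75   85.625] [152.75 135.5  109.  ] [148.375 122.125  87.125]
```

View pics/s_pin.png

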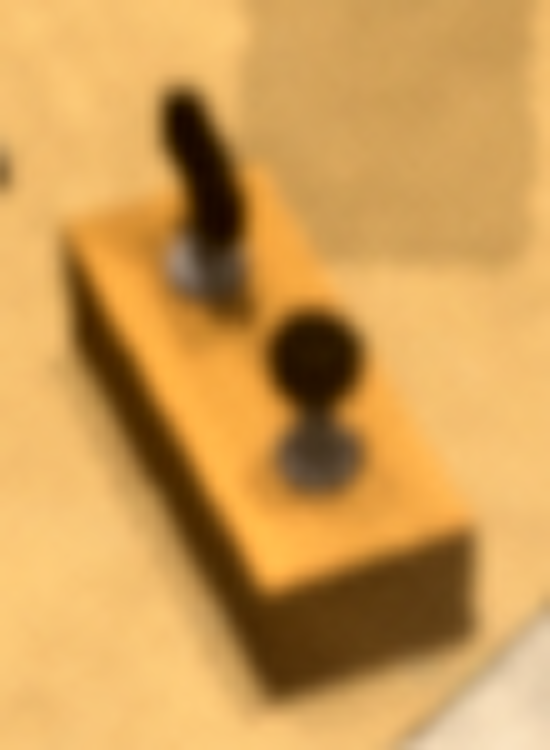

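View pics/t_pin.png

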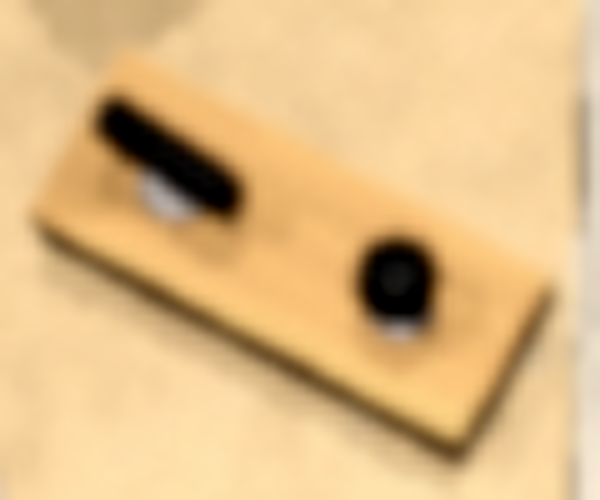

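The T-handle bar is at top px (286.5,210.5). It projects to (603,295.7) and measures 38 x 10.6 mm, which is right. It lies 59.5 mm from the knob, against 60 expected, and the bar's bearing is about 56°.

```bash
python3 - <<'E'
from h import *
print(env.get_state()['joint_pos'])
plan([603.5,295.6,140],toolR(ex(236),[0,0,-1]))
E
```

```text
[-0.51684445  0.52205791 -0.12626727  1.69320116  0.48719829  1.31624532
  2.26523436]
n 5 dist 193.4 rot deg 44.41
[[-0.0347, -0.0136, -0.0103, -0.0291, -0.1034, 0.1118], [-0.0369, -0.0093, -0.007, -0.0291, -0.1034, 0.1118], [-0.0382, -0.005, -0.0033, -0.0291, -0.1034, 0.1118], [-0.0387, -0.0006, 0.0006, -0.0291, -0.1034, 0.1118], [-0.0382, 0.0036, 0.0047, -0.0291, -0.1034, 0.1118]]
```

```bash
python3 -m creep '[[[-0.0347,-0.0136,-0.014,-0.029,-0.1034,0.112],[-0.0369,-0.0093,-0.010,-0.029,-0.1034,0.112],[-0.0382,-0.005,-0.0033,-0.029,-0.1034,0.112],[-0.0387,-0.0006,0.0006,-0.029,-0.1034,0.112],[-0.0382,0.0036,0.0047,-0.029,-0.1034,0.112],[0,0,0,0,0,0]]]'
python3 - <<'E'
from h import *
plan([603.5,295.6,110],toolR(ex(236),[0,0,-1]))
E
```

```text
time: 12.38
position: [603.7, 293.4, 135.2]
orientation: [3.133, -0.004, -2.191]
ft_force: [-0.9, -0.5, -0.2]
opening: 85.3
n 1 dist 25.3 rot deg 1.64
[[-0.0017, 0.0012, 0.0252, 0.009, -0.0038, -0.027]]
```

```bash
python3 -m creep '[[[-0.0017,0.0012,0.025,0.009,-0.004,-0.027],[0,0,0,0,0,0],[0,0,0,0,0,0]]]'
python3 - <<'E'
from h import *
plan([603.5,295.6,90],toolR(ex(236),[0,0,-1]))
p,_=env.capture('scene'); q,_=env.capture('top')
show(cv2.resize(p[150:250,250:350].astype(float),None,fx=6,fy=6,interpolation=cv2.INTER_CUBIC),'s_pk')
show(cv2.resize(q[180:250,260:340].astype(float),None,fx=7,fy=7,interpolation=cv2.INTER_CUBIC),'t_pk')
E
```

```text
time: 12.75
position: [602.2, 290.9, 108.4]
orientation: [-3.141, -0.009, -2.161]
ft_force: [0.6, -0.7, 0.5]
opening: 85.5
n 1 dist 19.1 rot deg 0.55
[[-0.0048, 0.0016, 0.0184, -0.0008, -0.0091, 0.0029]]
```

View pics/s_pk.png

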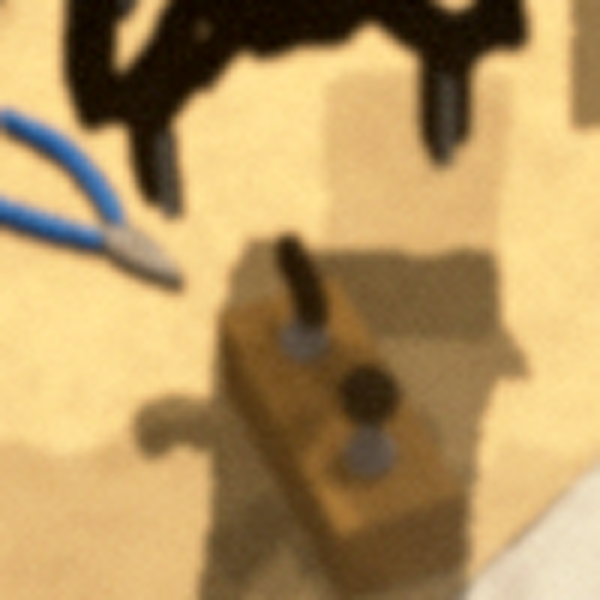

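View pics/t_pk.png

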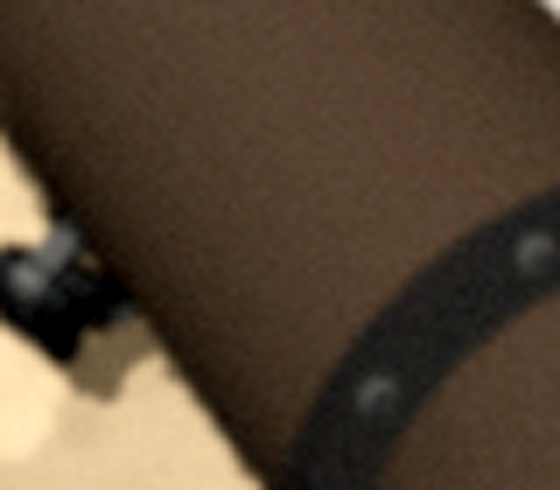

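The T-pin is still in place, with the fingers on either side of its bar at crop (165,205) and (445,150). I'll correct and go down.

```bash
python3 -m creep '[[[-0.0048,0.0016,0.018,0,-0.009,0.003],[0,0,0,0,0,0],[0,0,0,0,0,0]]]'
python3 - <<'E'
from h import *
plan([603.5,295.6,65.5],toolR(ex(236),[0,0,-1]))
E
```

```text
time: 13.22
position: [604.8, 296.1, 93.2]
orientation: [-3.139, 0.003, -2.165]
ft_force: [-1.1, -0.1, 0.6]
opening: 85.4
n 1 dist 27.7 rot deg 0.23
[[0.0013, 0.0009, 0.0277, -0.0027, 0.0029, -0.0004]]
```

```bash
python3 -m creep '[[[0.001,0.001,0.014,-0.0027,0.003,0],[0,0,0.0125,0,0,0],[0,0,0,0,0,0]]]'
python3 - <<'E'
from h import *
plan([603.5,295.6,65.5],toolR(ex(236),[0,0,-1]))
E
```

```text
time: 13.6
position: [603.7, 295.7, 65.7]
orientation: [-3.141, 0.0, -2.165]
ft_force: [0.2, -0.0, 0.5]
opening: 85.4
n 1 dist 0.3 rot deg 0.04
[[0.0002, 0.0001, 0.0002, -0.0004, 0.0001, -0.0004]]
```

```bash
python3 -m creep '[[[0,0,0,0,0,0],[0,0,0,0,0,0],[0,0,0,0,0,0],[0,0,0,0,0,0],[0,0,0,0,0,0]]]' 0 60
python3 - <<'E'
from h import *
s=env.get_state(); print(s['position'],s['ft_force'],s['torque'])
p,_=env.capture('scene'); 
show(cv2.resize(p[150:250,250:350].astype(float),None,fx=6,fy=6,interpolation=cv2.INTER_CUBIC),'s_pk2')
E
```

```text
time: 14.22
position: [604.1, 296.0, 66.5]
orientation: [-3.141, 0.001, -2.165]
ft_force: [0.2, -1.0, -0.8]
opening: 7.9
[604.1369388  295.96761569  66.46569988] [ 0.20935138 -1.03707537 -0.81916957] [0.02467951 0.05142972 0.04258485]
```

View pics/s_pk2.png

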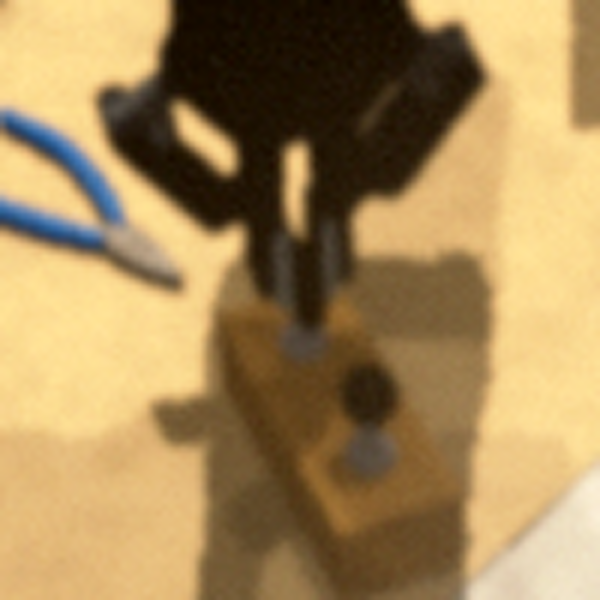

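```bash
python3 -m creep '[[[0,0,0,0,0,0]]]'; python3 -m creep '[[[0,0,-0.012,0,0,0],[0,0,-0.02,0,0,0],[0,0,0,0,0,0]]]'; python3 - <<'E'
from h import *
s=env.get_state(); print(s['position'],s['opening'],s['ft_force'])
ps=[env.capture('scene')[0].astype(float) for i in range(2)]; p=np.mean(ps,0)
show(cv2.resize(p[150:250,250:350].astype(float),None,fx=6,fy=6,interpolation=cv2.INTER_CUBIC),'s_pk3')
E
```

```text
time: 14.4
position: [604.2, 295.9, 66.4]
orientation: [-3.141, 0.001, -2.165]
ft_force: [-0.4, -0.3, 0.2]
opening: 8.1
time: 14.78
position: [604.4, 296.1, 100.4]
orientation: [-3.141, 0.002, -2.165]
ft_force: [-0.0, 0.9, -0.6]
opening: 8.2
[604.37039268 296.09975348 100.44086312] 8.20694997219672 [-0.02596293  0.92287969 -0.60778857]
```

View pics/s_pk3.png

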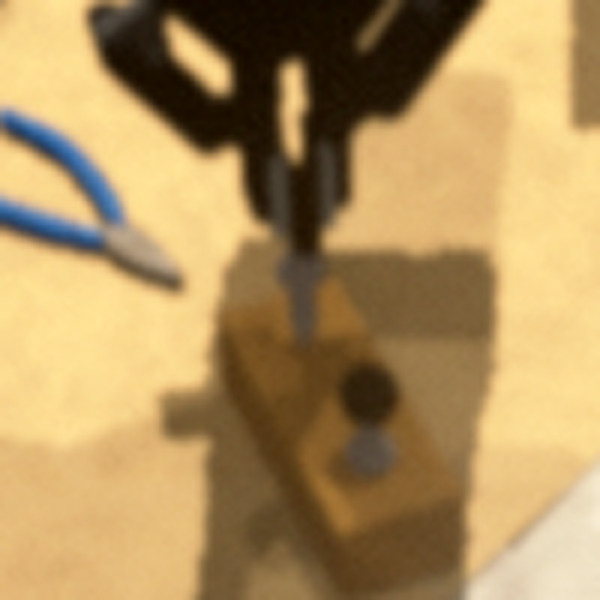

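The pin came up cleanly; its shank shows below the collar at crop (303,310). Next I'll lift it higher and move to the fixture.

```bash
python3 -m creep '[[[0,0,-0.04,0,0,0],[0,0,-0.055,0,0,0],[0,0,-0.02,0,0,0]]]'; python3 - <<'E'
from h import *
plan(O+F@[-100,0,130],RF)
E
```

```text
time: 15.25
position: [601.1, 294.1, 211.4]
orientation: [3.137, -0.009, -2.164]
ft_force: [0.2, -0.4, -0.6]
opening: 7.8
n 5 dist 155.9 rot deg 43.95
[[0.0288, -0.0035, 0.0114, 0.0314, 0.1003, -0.1118], [0.0277, 0.0, 0.0143, 0.0314, 0.1003, -0.1118], [0.0259, 0.0035, 0.017, 0.0314, 0.1003, -0.1118], [0.0235, 0.0069, 0.0193, 0.0314, 0.1003, -0.1118], [0.0206, 0.01, 0.0212, 0.0314, 0.1003, -0.1118]]
```

```bash
python3 -m creep '[[[0.0288,-0.0035,0.0114,0.0314,0.1003,-0.112],[0.0277,0,0.0143,0.0314,0.1003,-0.112],[0.0259,0.0035,0.017,0.0314,0.1003,-0.112],[0.0235,0.0069,0.0193,0.0314,0.1003,-0.112],[0.0206,0.01,0.0212,0.0314,0.1003,-0.112],[0,0,0,0,0,0]]]'; python3 - <<'E'
from h import *
st,p,r=now(); print(st['joint_pos'],F.T@(p-O)); 
plan(O+F@[-100,0,90],RF)
E
```

```text
time: 16.0
position: [533.6, 159.6, 153.6]
orientation: [3.134, -0.539, -1.568]
ft_force: [0.8, 0.1, 0.4]
opening: 8.3
[-0.56762942  0.58608312 -0.13666374  1.66859176  0.49509616  1.3040061
  2.21269988] [-96.73413983  -1.08022261 125.78146963]
n 1 dist 35.9 rot deg 1.41
[[-0.0038, -0.001, 0.0357, -0.0035, -0.0157, 0.0187]]
```

```bash
python3 -m creep '[[[-0.0038,-0.001,0.018,-0.0035,-0.0157,0.0187],[0,0,0.016,0,0,0],[0,0,0,0,0,0],[0,0,0,0,0,0]]]'; python3 - <<'E'
from h import *
ps=[];qs=[]
for i in range(3): ps.append(env.capture('top')[0].astype(float)); qs.append(env.capture('scene')[0].astype(float))
t=np.mean(ps,0);s=np.mean(qs,0); np.savez('pinpre.npz',t=t,s=s)
st,p,r=now(); print(F.T@(p-O)); 
plan(O+F@[-100,0,80],RF)
show(cv2.resize(s[215:315,300:420],None,fx=6,fy=6,interpolation=cv2.INTER_CUBIC),'s_pp')
show(cv2.resize(t[200:285,330:440],None,fx=6,fy=6,interpolation=cv2.INTER_CUBIC),'t_pp')
E
```

```text
time: 16.5
position: [536.6, 147.0, 122.1]
orientation: [-3.137, -0.517, -1.598]
ft_force: [0.4, -0.6, -0.2]
opening: 7.9
[-101.59818273    1.7846089    92.03853938]
n 1 dist 12.3 rot deg 0.5
[[0.0017, 0.0018, 0.012, -0.0007, 0.0058, -0.0064]]
```

View pics/s_pp.png

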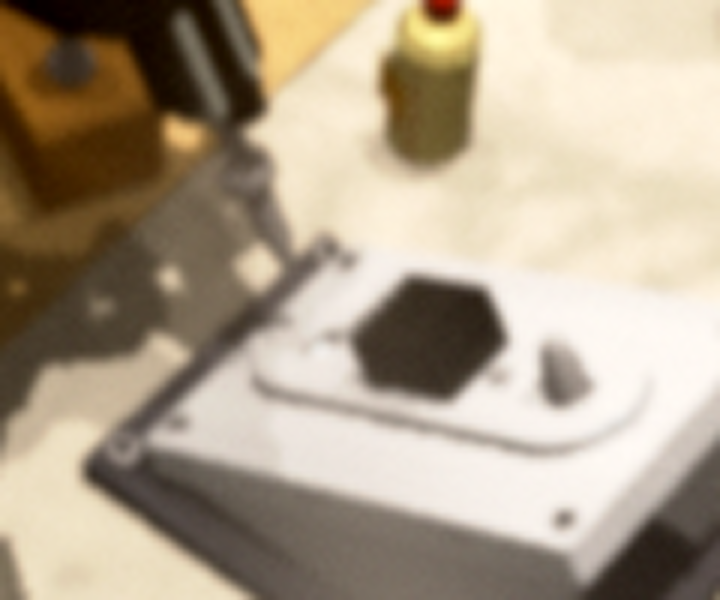

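View pics/t_pp.png

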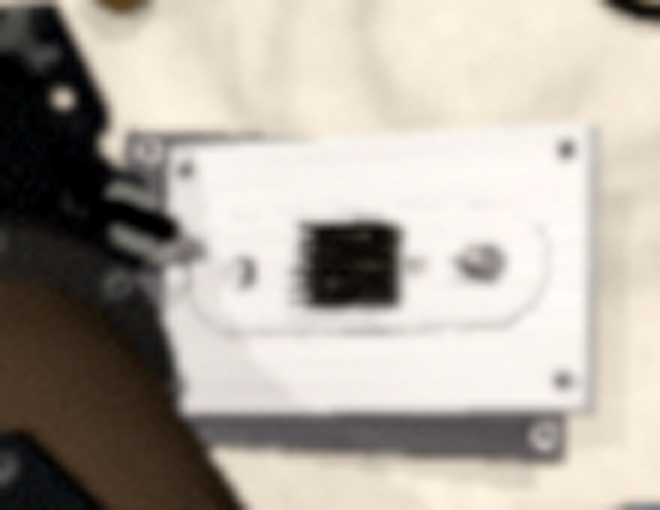

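```bash
python3 - <<'E'
from h import *
s,p,r=now()
for nm,z in (('tip',60),('collar',28),('handle tip',0)):
    P=p+r.apply([0,0,z]); a=proj('scene',P)[0];b=proj('top',P)[0]
    print(nm,'scene crop',((a-[300,215])*6+2.5).round(0),'top crop',((b-[330,200])*6+2.5).round(0), (F.T@(P-O)).round(1))
for nm,f in (('hole',(-100,0,5)),('hole-',(-101.2,0,5)),('sink',(-50,0,27)),('studtip',(0,0,24)),('foot',(0,0,5))):
    P=O+F@np.array(f); a=proj('scene',P)[0];b=proj('top',P)[0]
    print(nm,'scene crop',((a-[300,215])*6+2.5).round(0),'top crop',((b-[330,200])*6+2.5).round(0))
E
```

```text
tip scene crop [289. 270.] top crop [206. 258.] [-101.9    1.8   32. ]
collar scene crop [251. 185.] top crop [169. 244.] [-101.8    1.8   64. ]
handle tip scene crop [218. 109.] top crop [135. 231.] [-101.6    1.8   92. ]
hole scene crop [320. 344.] top crop [241. 274.]
hole- scene crop [317. 343.] top crop [238. 274.]
sink scene crop [414. 309.] top crop [338. 260.]
studtip scene crop [548. 341.] top crop [469. 257.]
foot scene crop [569. 394.] top crop [487. 265.]
```

Both observed and predicted positions agree within about 1 mm: the collar is at (247,182) and I predicted (251,185). The bracket hole matches too. I'll align and approach.

```bash
python3 -m creep '[[[0.0017,0.0018,0.012,0,0.0058,-0.0064],[0,0,0,0,0,0],[0,0,0,0,0,0]]]'; python3 - <<'E'
from h import *
st,p,r=now(); print(F.T@(p-O)); plan(O+F@[-100,0,72],RF)
E
```

```text
time: 17.18
position: [534.0, 139.0, 111.6]
orientation: [-3.141, -0.524, -1.589]
ft_force: [-0.9, 0.6, -0.1]
opening: 8.3
[-99.84897434  -0.31359408  79.1424802 ]
n 1 dist 7.2 rot deg 0.06
[[-0.0002, -0.0003, 0.0071, -0.0006, -0.0005, 0.0007]]
```

```bash
python3 -m creep '[[[-0.0002,-0.0003,0.007,0,0,0],[0,0,0,0,0,0]]]'; python3 - <<'E'
from h import *
ps=[];qs=[]
for i in range(3): ps.append(env.capture('top')[0].astype(float)); qs.append(env.capture('scene')[0].astype(float))
t=np.mean(ps,0);s=np.mean(qs,0)
st,p,r=now(); print(F.T@(p-O)); 
def pc(P): 
    a=proj('scene',P)[0];b=proj('top',P)[0]; return ((a-[325,235])*12+5.5).round(0),((b-[345,220])*12+5.5).round(0)
for z in (60,50,28): print(z,pc(p+r.apply([0,0,z])))
print('hole',pc(O+F@[-100,0,5]))
show(cv2.resize(s[235:285,325:385],None,fx=12,fy=12,interpolation=cv2.INTER_CUBIC),'s_pq')
show(cv2.resize(t[220:265,345:400],None,fx=12,fy=12,interpolation=cv2.INTER_CUBIC),'t_pq')
E
```

```text
time: 17.42
position: [534.3, 135.4, 105.0]
orientation: [-3.141, -0.524, -1.589]
ft_force: [0.2, -0.1, -0.3]
opening: 8.2
[-100.40799069    0.32145864   72.50040804]
60 (array([323., 408.]), array([284., 300.]))
50 (array([301., 356.]), array([261., 291.]))
28 (array([250., 242.]), array([211., 273.]))
hole (array([341., 448.]), array([302., 308.]))
```

View pics/s_pq.png

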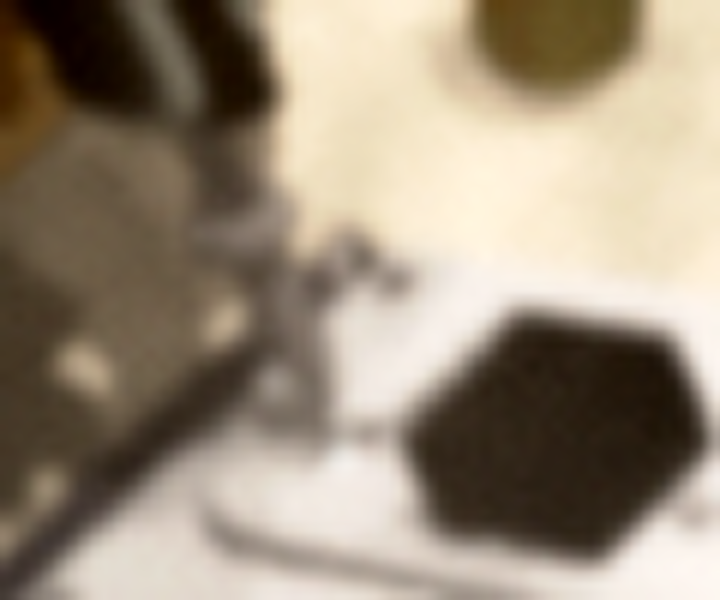

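View pics/t_pq.png

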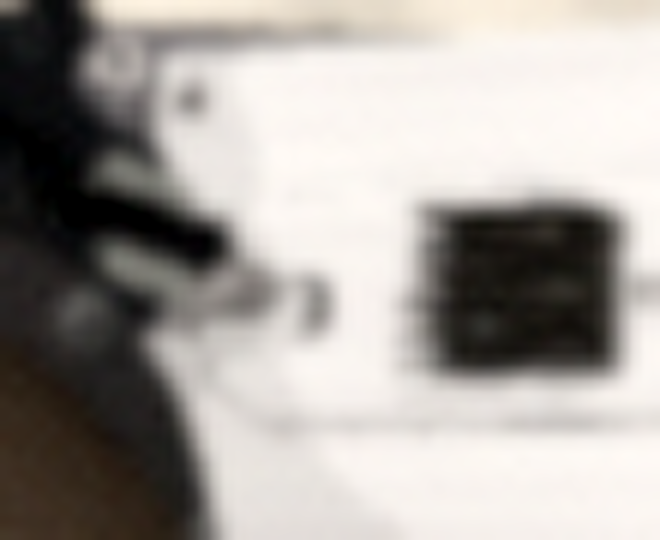

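The pin tip is lined up with the hole in both views, with the tip at about scene (310,415) and the hole at top (308,305). I'll insert it in steps.

```bash
python3 -m creep '[[[0.0004,0.0003,0.006,0,0,0],[0,0,0.006,0,0,0],[0,0,0,0,0,0]]]'; python3 - <<'E'
from h import *
st,p,r=now(); print(F.T@(p-O),F.T@st['ft_force'],st['torque']); plan(O+F@[-100,0,50],RF)
E
```

```text
time: 18.1
position: [534.0, 129.2, 94.6]
orientation: [-3.14, -0.523, -1.589]
ft_force: [-0.2, -0.6, 0.2]
opening: 8.0
[-9.99159926e+01 -7.04749196e-02  5.95709086e+01] [ 0.58551296 -0.17429865 -0.11367053] [ 0.54653023 -0.02134584  0.00675048]
n 1 dist 9.6 rot deg 0.1
[[-0.0001, -0.0001, 0.0096, -0.0016, 0.0002, 0.0007]]
```

```bash
python3 -m creep '[[[0,0,0.005,0,0,0],[0,0,0.005,0,0,0],[0,0,0,0,0,0]]]'; python3 - <<'E'
from h import *
st,p,r=now(); print(F.T@(p-O),F.T@st['ft_force'],st['torque']); plan(O+F@[-100,0,40],RF)
E
```

```text
time: 18.48
position: [533.6, 123.4, 85.4]
orientation: [-3.141, -0.524, -1.589]
ft_force: [-1.8, -0.1, -0.0]
opening: 7.9
[-99.43742673  -0.32209326  48.60768214] [ 0.06441031 -1.79793912 -0.06201883] [ 0.38043867  0.14737836 -0.0562173 ]
n 1 dist 8.6 rot deg 0.07
[[-0.0006, -0.0003, 0.0086, -0.0008, -0.0007, 0.0005]]
```

```bash
python3 -m creep '[[[0,0.0003,0.005,0,0,0],[0,0,0.005,0,0,0],[0,0,0,0,0,0]]]'; python3 - <<'E'
from h import *
st,p,r=now(); print(F.T@(p-O),F.T@st['ft_force'],st['torque']); plan(O+F@[-100,0,33],RF)
E
```

```text
time: 18.85
position: [533.3, 118.0, 76.1]
orientation: [-3.141, -0.524, -1.589]
ft_force: [-0.9, -0.2, -0.7]
opening: 7.8
[-99.43513485  -0.58636079  37.94147518] [-0.13891167 -0.93310497 -0.72866578] [ 0.49895686  0.03442419 -0.01450847]
n 1 dist 5.0 rot deg 0.07
[[-0.0006, -0.0006, 0.0049, -0.0009, -0.0006, 0.0005]]
```

```bash
python3 -m creep '[[[0,0,0.004,0,0,0],[0,0,0.002,0,0,0],[0,0,0.001,0,0,0],[0,0,0,0,0,0]]]'; python3 - <<'E'
from h import *
for i in range(3):
    im,_=env.capture('scene'); st,p,r=now(); print(F.T@(p-O),F.T@st['ft_force'],st['torque'])
t,_=env.capture('top')
show(cv2.resize(im[215:315,300:420].astype(float),None,fx=6,fy=6,interpolation=cv2.INTER_CUBIC),'s_in')
E
```

```text
time: 19.35
position: [533.5, 115.5, 71.5]
orientation: [-3.139, -0.524, -1.59]
ft_force: [-0.8, -1.1, 1.4]
opening: 8.2
[-99.63666577  -0.29925133  32.62573986] [ 1.86492885 -1.35216173  3.02204861] [ 0.07757065  0.42123574 -0.23889873]
[-99.64949543  -0.33086873  32.51047425] [ 2.14132361 -1.43374217  3.63849543] [ 0.06571591  0.43068501 -0.30175327]
[-99.69401706  -0.30955358  32.49587299] [ 1.97558915 -2.29582508  4.73435487] [ 0.07058491  0.46390432 -0.27362849]
```

View pics/s_in.png

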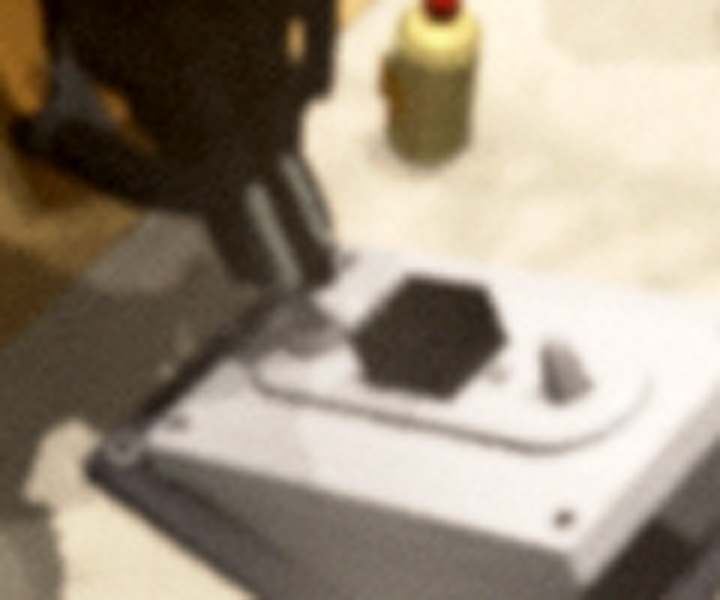

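The tool is at contact height (32.5, against 33 expected) with 4–5 N of reaction. I'll give it a slight press, then release and back off.

```bash
python3 -m creep '[[[0,0,0.0015,0,0,0],[0,0,0,0,0,0]]]'; python3 -m creep '[[[0,0,0,0,0,0],[0,0,0,0,0,0],[0,0,0,0,0,0],[0,0,-0.02,0,0,0],[0,0,-0.05,0,0,0],[-0.02,0,-0.06,0,0,0],[-0.04,0,-0.04,0,0,0],[0,0,0,0,0,0]]]' 0.7; python3 - <<'E'
from h import *
ps=[];qs=[]
for i in range(3): ps.append(env.capture('top')[0].astype(float)); qs.append(env.capture('scene')[0].astype(float))
t=np.mean(ps,0);s=np.mean(qs,0)
show(cv2.resize(s[215:315,300:420],None,fx=6,fy=6,interpolation=cv2.INTER_CUBIC),'s_fin')
show(cv2.resize(t[200:285,330:440],None,fx=6,fy=6,interpolation=cv2.INTER_CUBIC),'t_fin')
def pc(P): 
    a=proj('scene',P)[0];b=proj('top',P)[0]; return ((a-[300,215])*6+2.5).round(0),((b-[330,200])*6+2.5).round(0)
for z in (5,10,36.5,44): print(z,pc(O+F@[-100,0,z]))
E
```

```text
time: 19.8
position: [533.6, 115.6, 71.3]
orientation: [-3.139, -0.523, -1.59]
ft_force: [-2.0, -1.0, 1.8]
opening: 7.9
time: 20.8
position: [536.0, 255.4, 190.2]
orientation: [-3.14, -0.522, -1.591]
ft_force: [-0.0, -0.3, 0.7]
opening: 59.8
5 (array([320., 344.]), array([241., 274.]))
10 (array([314., 331.]), array([235., 272.]))
36.5 (array([284., 262.]), array([206., 261.]))
44 (array([275., 243.]), array([197., 257.]))
```

View pics/s_fin.png

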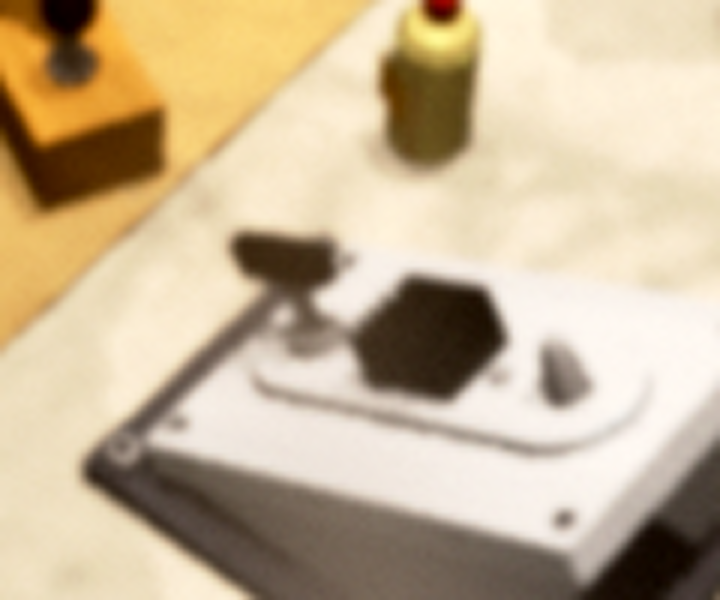

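View pics/t_fin.png

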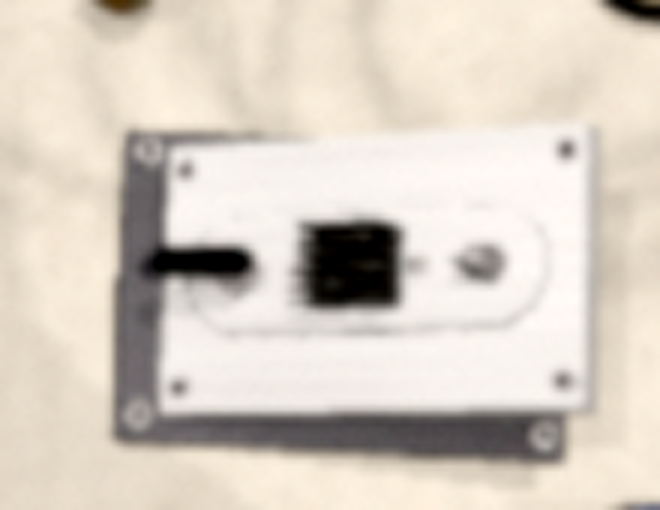

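```bash
python3 - <<'E'
from h import *
ps=[];qs=[]
for i in range(6): ps.append(env.capture('top')[0].astype(float)); qs.append(env.capture('scene')[0].astype(float))
t=np.mean(ps,0);s=np.mean(qs,0); np.savez('fin.npz',t=t,s=s)
def pc(P): 
    a=proj('scene',P)[0]; return ((a-[330,245])*14+6.5).round(0)
c=cv2.resize(s[245:285,330:380],None,fx=14,fy=14,interpolation=cv2.INTER_CUBIC); show(c,'s_f2')
im=cv2.imread('pics/s_f2.png')
def poly(pts,col): cv2.polylines(im,[np.array([pc(O+F@np.array(q,float)) for q in pts]).astype(np.int32)],True,col,1)
a=np.linspace(0,2*np.pi,40)
for z,r in ((5,9),(10,9)): poly([(-100+r*np.cos(x),r*np.sin(x),z) for x in a],(0,0,255))
for z in (29,44): poly([(-119,-5,z),(-81,-5,z),(-81,5,z),(-119,5,z)],(0,255,0))
poly([(-123*1+0,0,5)],(255,0,0))
poly([(-33,-15,27),(-67,-15,27),(-67,15,27),(-33,15,27)],(255,0,255)); poly([(-33,-15,5),(-67,-15,5),(-67,15,5),(-33,15,5)],(255,0,255))
cv2.imwrite('pics/s_f2o.png',im)
E
```

```text
(no output)
```

View pics/s_f2o.png

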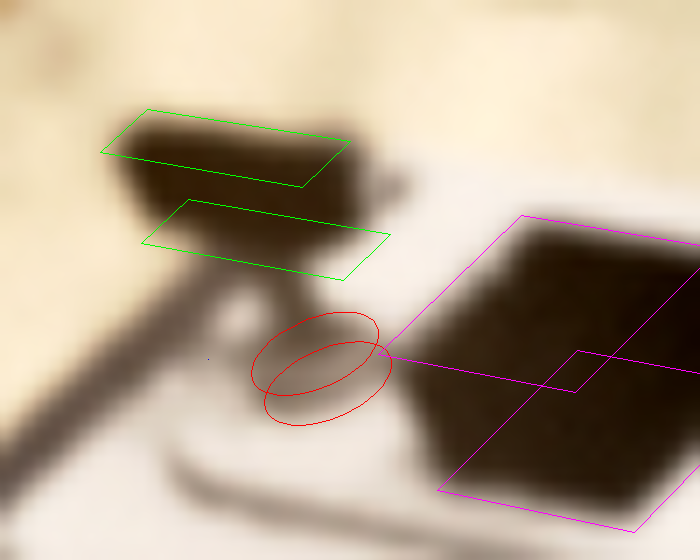

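The drawn outlines for a fully home pin agree with the picture: the collar is on the plate at (322,368) and the handle is within about 1 mm. The robot is well clear, so I'm handing in.

```bash
python3 - <<'E'
from station import env
s=env.get_state(); print(s['time'],s['ft_force'])
print(env.finish_job())
E
```

```text
21.7 [-0.07113073  0.05826158  0.13461693]
the job is handed in; nothing more can be done
None
```

The bracket is hanging by its eye on the stud, flat on the face with the heat sink outwards. The T-pin is through both holes with its collar on the plate. I handed the job in at 21.7 s, and it reported no verdict.

**Last checks:**
- **Bracket:** the plate stopped on the face about 0.3 mm from the expected height. The stud shows through the eye in both views.
- **Pin:** it stopped 0.5 mm below the expected seated height, with 4–5 N of reaction, and pressing further moved it no deeper. After release, the collar and handle matched the calculated seated position to about 1 mm in the pictures. That is within the 2 mm calibration uncertainty.
- **Other objects:** the knob pin and bottle look untouched in the last pictures. I did not measure the reel or cutters again, but nothing came near them.
- **Robot:** clear of everything, with no load on the wrist.

**Less certain:**
- **Which hole is the eye:** the two differ by only 1.2 mm. The first two views both gave the near hole as the larger. The check with the bracket lifted agreed, but more weakly than calculated (area ratio about 1.2–1.3, against 1.6 expected).
- **Grip on the handle:** the gripper read about 8 mm on the 10 mm bar, but the lifted pin looked straight and did not slip.

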